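Change the calibration weights by way of the carousel and set the range slider

ROBOT

A 6-joint arm with a two-finger parallel gripper is mounted at the origin on the work surface. World frame = base frame: x ahead of the robot, y to its left, z up, the work surface at z = 0. Lengths are in mm, angles in rad, forces in N, time in s.
With the tool pointing down it reaches from about 325 to 850 mm from the base axis. Payload 4.4 kg.
Tool frame: the origin (TCP) lies between the finger pads; the fingertips stand 19 mm ahead of it and the grasp point (between the pads) is the TCP; z points along the fingers, y is the line along which they close (so a half turn about z gives the same grasp; the last joint's range is limited). The gripper opens to 94 mm and grips with 3 to 60 N. Pads are 16 mm wide; open, the fingers measure 119 mm over their backs; the gripper's body (75 mm by 177 mm) begins 78 mm behind the grasp point.
Start: joints at [-1.462, 0.207, 1.542, -0, 1.393, -0.15], TCP at [147.142, -555.856, 199.947] pointing down, gripper open.
Joint ranges: [-2.73, 2.73], [-0.86, 2.22], [0.23, 2.46], [-1.11, 4.25], [0.08, 2.63], [-2.82, 2.82]. Speed limits (rad/s): [2.79, 2.79, 3.14, 3.14, 3.14, 3.14].

INTERFACE

Orientations are given as a 3x3 rotation matrix whose columns are the frame's x, y, z axes.
In Python, from plant import sensors, read_camera, workorder gives the robot as it stands.
- The arm moves only by the tool play_rows, never from a script. Its argument "series" is a list that holds one entry, the list of rows, each a list of 7 numbers: the shift along the tool's x, y, z in cm, then the turn, a rotation vector about the tool's x, y, z in degrees, then the finger opening in cm, from 0 to 9.4. In form: [[[dx, dy, dz, rx, ry, rz, jaw], ...]]. A call has 1 to 10 rows; each row shifts and turns the commanded pose from where the row before left it, along the tool's axes as they then stand; what a row does not reach is not made up. A row lasts 1/10 s, in which the tool goes at most 50 mm and 8.59 degrees, less where a joint would pass 70% of its speed; a pose out of reach is approached as far as the arm can. A call with a gripper value outside its range is refused whole. The fingers move at their own pace and stop on an object; "grip_force" is the grip in N (left out, the last holds). Time passes only in rows, so rows that do not move let the fingers close. It gives the time, the measured TCP pose, the force, the opening and the grip force at its end, in the units of the state.
- sensors.read_state(): the state, without advancing time (a new reading comes with each control period).
- read_camera(name): name is "side" or "top"; returns a dict with "image" (420x560x3 uint8, blue, green, red), "intrinsics" (3x3 intrinsics, pixels), "view" (4x4, takes a point from world to camera coordinates). Camera axes: x right, y up, looking along -z (the intrinsics and any distortion apply to the point x, -y, -z); pixel columns grow to the right and rows downward; lengths in mm; the calibration is good to about 2 mm. A picture is of the moment at which its call begins. There is no depth.
- workorder.hand_in(): hands the job in; it is judged then, once.
The state is a dict: "time": time; "joint_pos": joint angles; "qvel": joint speeds; "joint_torque": joint torques, N m; "tool_pos": TCP position; "orientation": TCP orientation; "wrist_force": force on the tool from outside, world axes, zero at the start; "moment": the same for the moment, N m; "gripper_width": finger opening in mm; "gripper_force": force on a finger pad.
Only numpy, scipy, OpenCV 4.12 (cv2) and the standard library are available. Lean on these libraries where they do the work, as an engineer would, in place of code of your own. Each camera call takes 0.05 s, during which the arm holds its last target. There are 200 camera calls.

TASK

Change the load on the load cell for the next calibration: put the brass weight left on the weighing plate back in an empty bay of the carousel, and stand every blue weight from the carousel upright on the plate, side by side, turning the carousel by its bar to bring each bay wanted round to the open window. Set the weights down, never drop them, and leave the other brass weight standing in the carousel. When the plate holds all the blue weights and no brass, and only then, slide the red range slider on the indicator level with the green mark; do not disturb the other things on the bench.

Things in the scene. Friction and masses are not known exactly. Their poses are not given: they have to be found in the camera images.
- store: White round weight store, fixed, 352 mm wide: a turntable (carousel) with six bays under a fixed clear plastic cover, its top 124 mm above the table. Origin on the turntable's axis at table height; -x points level to the open front, roughly to the robot. The cover leaves an open window at the front: 170 mm wide (y within 85 mm) and from x = -20 mm outwards; only weights there can be picked.
- store_front (a point): Middle of the front bay's place: fixed, on the store's centre line, 120 mm in front of the turntable's axis, at the height of the turntable's floor (40 mm above the table). The floor is flat with painted bay lines, a rim 12 mm high (inner radius 165 mm) and a hub of radius 62 mm, 30 mm high. Weights stand some 118 mm from the axis, about 60 degrees apart.
- turn_bar (a point): Centre of the turning bar: a black bar 64 mm long, 16 mm thick, 38 mm high above the clear cover, on the turntable's axis and fixed to the turntable. This point is at mid-height, 149 mm above the table (the bar spans 130 to 168 mm). x points along the bar's length, y across its thickness.
- rotor (a joint): Angle of the turntable, rad, growing anticlockwise seen from above; it turns endlessly both ways, stays where it is left, and needs about 0.15 N m.
- plate_top (a point): Load cell, fixed: square steel weighing plate 190 by 190 mm. The point is the centre of its upper face, 50 mm above the table; x and y run parallel to its edges. A lip 10 mm high and 6 mm wide runs all round, which leaves 178 by 178 mm for the weights.
- fader_top (a point): Red slider grip on the cream indicator (fixed box 230 by 120 mm, 60 mm high): 28 mm across the track (x), 20 mm along it (y), 40 mm high. The point is the middle of its top, 114.5 mm above the table. The track housing under it is 40 mm wide, 170 mm long, its top 40 mm below this point. It slides along this point's y axis.
- fader (a joint): Travel of the slider grip, m, 0 to 0.12, growing towards +y of the grip; rubs with about 1.5 N and stays where it is left.
- mark_point (a point): Bright green mark on the indicator beside the track, fixed: a tab 5 mm wide and 6 mm high that points across the track. Its axes are parallel to the slider grip's; the slider is set when the grip's middle is level with it, that is when the grip's point has y = 0 in this frame.
- blue1_mid (a point): Blue calibration weight: round body 60 mm in diameter and 30 mm high with an upright round knob on top, 28 mm in diameter and 36 mm high (66 mm high in all), 0.45 to 0.85 kg. The point is on its axis, 33 mm above its underside; its z axis points up along the knob. It starts in the carousel; three or four blue weights are present (None if absent).
- blue2_mid (a point): Blue calibration weight: round body 60 mm in diameter and 30 mm high with an upright round knob on top, 28 mm in diameter and 36 mm high (66 mm high in all), 0.45 to 0.85 kg. The point is on its axis, 33 mm above its underside; its z axis points up along the knob. It starts in the carousel; three or four blue weights are present (None if absent).
- blue3_mid (a point): Blue calibration weight: round body 60 mm in diameter and 30 mm high with an upright round knob on top, 28 mm in diameter and 36 mm high (66 mm high in all), 0.45 to 0.85 kg. The point is on its axis, 33 mm above its underside; its z axis points up along the knob. It starts in the carousel; three or four blue weights are present (None if absent).
- blue4_mid (a point): Blue calibration weight: round body 60 mm in diameter and 30 mm high with an upright round knob on top, 28 mm in diameter and 36 mm high (66 mm high in all), 0.45 to 0.85 kg. The point is on its axis, 33 mm above its underside; its z axis points up along the knob. It starts in the carousel; three or four blue weights are present (None if absent).
- brass1_mid (a point): Brass calibration weight: round body 60 mm in diameter and 30 mm high with an upright round knob on top, 28 mm in diameter and 36 mm high (66 mm high in all), 0.6 kg. The point is on its axis, 33 mm above its underside; its z axis points up along the knob. It starts in the carousel and stays there.
- brass2_mid (a point): Brass calibration weight: round body 60 mm in diameter and 30 mm high with an upright round knob on top, 28 mm in diameter and 36 mm high (66 mm high in all), 0.6 kg. The point is on its axis, 33 mm above its underside; its z axis points up along the knob. It starts on the weighing plate, left from the last job, and belongs in the carousel.
- torque_wrench: Torque wrench with black grip, 300 mm long, lying at the back. Bystander.
- mug: Blue mug, 90 mm high. Bystander.
- oil: Amber bottle, 120 mm high. Bystander.
- driver: Screwdriver with an orange handle, 200 mm long. Bystander.
- spanner: Steel spanner, 180 mm long. Bystander.
- gauge_case: Grey case, 90 by 140 by 40 mm. Bystander.
Not all that is in view belongs to the job. Leave any white look-alike of the part that bears blue2_mid alone.

How it is judged:
By the outcome, as a careful person would: the job done as asked, in the order asked, and still so for the second after the job is handed in, with the robot touching nothing.
Of blue1, blue2, blue3, blue4 only 3 to 4 are there at a start; the rules pass over those that are not, and their reading is None.
At some moment in a run one of blue1, blue2, blue3, blue4, brass2 may be knocked a few centimetres aside while the robot is not near it.
It also fails if it takes over 210 s, if anything falls off the work surface, if the arm or the gripper's body presses on something with over 40 N, if the wrist force passes 120 N, or if a joint passes its speed limit or range.

## Working session

There is one attempt and no reset: what is moved stays moved. The work goes in short steps, Python scripts to look and compute and a tool call to move; the robot and the scene stay as the last step left them, time stands still between calls to the robot, and variables do not carry over. Pictures are saved under pics/ and viewed, at most 14 in all, crops included, and the job is handed in when it is done.

Besides the shell and the picture viewer there is one more tool, called in YAML: its name, and indented under it one key for each argument. play_rows: Moves the arm, as the interface text tells. Its arguments: {"type":"object","properties":{"series":{"type":"array","items":{"type":"array","items":{"type":"array","items":{"type":"number"}}}},"grip_force":{"type":"number"}},"required":["series"]}

```bash
ls; mkdir -p pics
python3 - <<'E'
from plant import sensors, read_camera, workorder
import cv2
s=sensors.read_state(); print(s)
for n in("side","top"):
    c=read_camera(n); cv2.imwrite(f"pics/{n}0.png",c["image"]); print(n,c["intrinsics"],c["view"],[k for k in c])
E
```

```text
pics
{'time': 0.0, 'joint_pos': array([-1.46249882e+00,  2.07416434e-01,  1.54290376e+00,  2.49007016e-06,
        1.39351593e+00, -1.50526184e-01]), 'qvel': array([-1.70068891e-03, -4.10350823e-04,  6.62888989e-05,  3.74750336e-04,
        1.89132300e-03, -7.78527345e-06]), 'joint_torque': array([-2.90260341e-04, -3.70879912e+01, -2.81416136e+01,  6.98187598e-02,
        3.61249060e-02, -1.68962183e-04]), 'tool_pos': array([ 147.05496708, -555.04537255,  198.81666819]), 'orientation': array([[ 9.66691869e-01,  2.55942910e-01, -2.40051248e-04],
       [ 2.55942799e-01, -9.66689355e-01,  2.23059502e-03],
       [ 3.38849993e-04, -2.21773745e-03, -9.99997483e-01]]), 'wrist_force': array([-0.18904798, -0.05261553, -0.45851196]), 'moment': array([-0.04326154,  0.01508091, -0.03692999]), 'gripper_force': 0.0, 'gripper_width': 93.85029636694522}
side [[390.89092732   0.         279.92660209]
 [  0.         390.89092732 209.95737772]
 [  0.           0.           1.        ]] [[-9.06888214e-01 -4.21026237e-01  1.70491920e-02  4.73141240e+02]
 [ 3.09884415e-01 -6.38979554e-01  7.04043165e-01 -2.67029785e+02]
 [-2.85526559e-01  6.43771728e-01  7.09952496e-01 -1.37244819e+03]
 [ 0.00000000e+00  0.00000000e+00  0.00000000e+00  1.00000000e+00]] ['image', 'intrinsics', 'view']
top [[540.33554161   0.         288.79432506]
 [  0.         540.33554161 207.10298151]
 [  0.           0.           1.        ]] [[ 4.33213760e-03 -9.99988663e-01  1.97656989e-03 -5.92053424e+01]
 [ 9.91787626e-01  4.54924682e-03  1.27814743e-01 -5.41133257e+02]
 [-1.27822286e-01  1.40662650e-03  9.91796090e-01 -1.80770615e+03]
 [ 0.00000000e+00  0.00000000e+00  0.00000000e+00  1.00000000e+00]] ['image', 'intrinsics', 'view']
```

View pics/top0.png

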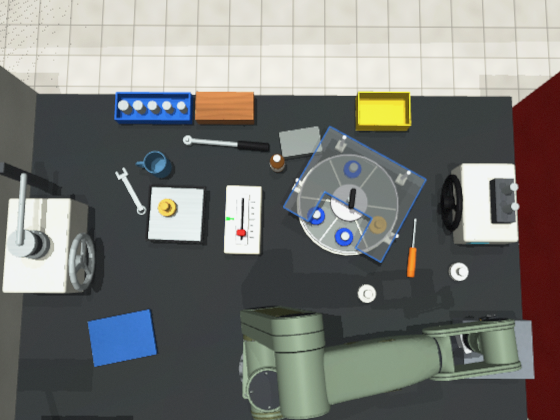

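View pics/side0.png

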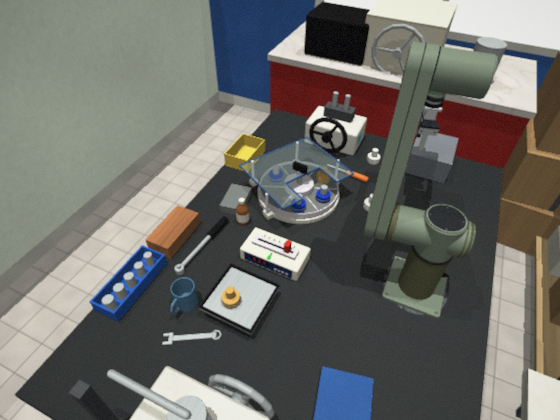

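```bash
cat > h.py <<'E'
import numpy as np, cv2
from plant import sensors, read_camera, workorder
def grab(n,save=None):
    c=read_camera(n)
    if save: cv2.imwrite(f"pics/{save}.png",c["image"])
    return c
def proj(c,p):
    p=np.atleast_2d(p); q=(c["view"]@np.c_[p,np.ones(len(p))].T)[:3]; q=q*np.array([[1],[-1],[-1]])
    u=c["intrinsics"]@q; return (u[:2]/u[2]).T
def ray(c,uv):
    d=np.linalg.inv(c["intrinsics"])@np.array([uv[0],uv[1],1.]); d=d*[1,-1,-1]
    R=c["view"][:3,:3]; return -R.T@c["view"][:3,3], R.T@d
def onz(c,uv,z):
    o,d=ray(c,uv); return o+d*(z-o[2])/d[2]
def tri(a,ua,b,ub):
    oa,da=ray(a,ua); ob,db=ray(b,ub); da/=np.linalg.norm(da); db/=np.linalg.norm(db)
    t=np.linalg.lstsq(np.c_[da,-db],ob-oa,rcond=None)[0]
    p,q=oa+t[0]*da,ob+t[1]*db; return (p+q)/2,np.linalg.norm(p-q)
def blobs(c,lo,hi,amin=8):
    m=cv2.inRange(cv2.cvtColor(c["image"],cv2.COLOR_BGR2HSV),np.array(lo),np.array(hi))
    n,_,st,ce=cv2.connectedComponentsWithStats(m)
    return [(ce[i].round(1).tolist(),st[i].tolist()) for i in range(1,n) if st[i,4]>=amin]
E
python3 - <<'E'
from h import *
for n in("side","top"):
    c=grab(n)
    print(n)
    for k,lo,hi in(("blue",(112,130,60),(125,255,255)),("brass",(12,120,60),(28,255,255)),("red",(0,180,90),(6,255,255)),("green",(50,150,80),(75,255,255))):
        print(k,[b for b in blobs(c,lo,hi)])
t=cv2.imread("pics/top0.png");s=cv2.imread("pics/side0.png")
A=cv2.resize(t[115:275,275:435],(600,600),interpolation=cv2.INTER_CUBIC)
cv2.imwrite("pics/cropA.png",A)
B=np.hstack([cv2.resize(t[175:265,140:275],(405,270),interpolation=cv2.INTER_CUBIC),cv2.resize(s[225:315,195:320],(375,270),interpolation=cv2.INTER_CUBIC)])
C=cv2.resize(s[135:225,235:355],(400,300),interpolation=cv2.INTER_CUBIC)
M=np.zeros((580,780,3),np.uint8);M[:270]=B;M[275:575,:400]=C
cv2.imwrite("pics/cropB.png",M)
E
```

```text
side
blue [([322.9, 195.7], [316, 190, 15, 13, 108]), ([299.1, 205.9], [292, 199, 14, 13, 94])]
brass [([557.1, 61.2], [554, 53, 6, 16, 39]), ([553.4, 76.7], [546, 70, 14, 15, 61]), ([546.3, 86.4], [541, 80, 11, 14, 56]), ([555.3, 96.0], [550, 86, 10, 22, 68]), ([543.9, 100.8], [538, 93, 14, 15, 64]), ([549.2, 108.5], [547, 107, 6, 4, 12]), ([549.5, 119.4], [536, 109, 24, 20, 119]), ([539.2, 114.1], [537, 111, 6, 6, 13]), ([528.2, 123.3], [526, 120, 5, 7, 11]), ([535.7, 128.4], [534, 126, 5, 6, 12]), ([545.0, 128.8], [543, 127, 5, 5, 11]), ([523.0, 136.5], [519, 130, 9, 12, 27]), ([244.0, 150.4], [225, 134, 40, 37, 902]), ([537.4, 141.5], [535, 137, 6, 10, 20]), ([519.5, 144.6], [516, 143, 8, 5, 17]), ([512.9, 159.7], [507, 150, 13, 18, 60]), ([524.9, 153.7], [523, 150, 5, 9, 13]), ([536.7, 159.5], [533, 155, 9, 9, 22]), ([528.2, 164.2], [521, 159, 16, 13, 39]), ([547.4, 166.4], [540, 160, 16, 15, 62]), ([555.0, 172.5], [548, 163, 12, 16, 51]), ([538.2, 166.5], [532, 164, 13, 6, 20]), ([505.6, 172.0], [504, 166, 5, 12, 25]), ([529.0, 171.8], [526, 169, 6, 6, 12]), ([321.8, 176.1], [3
[... 1826 characters left out ...]
 96.7], [271, 77, 62, 40, 1449]), ([340.9, 98.1], [338, 93, 7, 11, 49]), ([374.5, 115.0], [350, 97, 45, 40, 910]), ([478.9, 141.8], [437, 116, 82, 51, 1905]), ([287.3, 245.9], [284, 241, 7, 11, 54])]
green []
top
blue [([346.1, 166.4], [345, 163, 3, 7, 14]), ([358.2, 170.2], [355, 166, 6, 9, 16]), ([318.0, 217.6], [310, 207, 15, 18, 113]), ([309.9, 212.1], [308, 208, 6, 10, 18]), ([343.2, 236.8], [335, 228, 18, 18, 193])]
brass [([224.3, 107.5], [195, 92, 59, 32, 1866]), ([384.0, 110.0], [355, 92, 57, 39, 1165]), ([276.8, 162.6], [270, 155, 14, 14, 101]), ([166.8, 207.1], [158, 199, 18, 17, 240]), ([411.2, 262.0], [407, 247, 9, 30, 214])]
red [([240.8, 232.2], [237, 229, 8, 7, 43])]
green []
```

View pics/cropA.png

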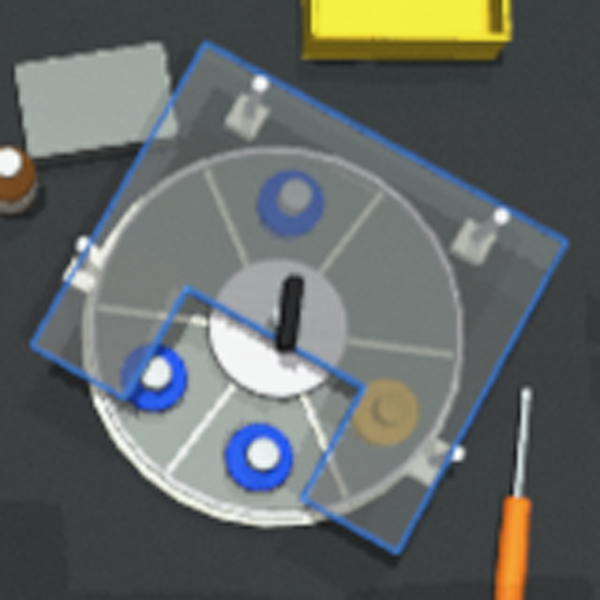

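View pics/cropB.png

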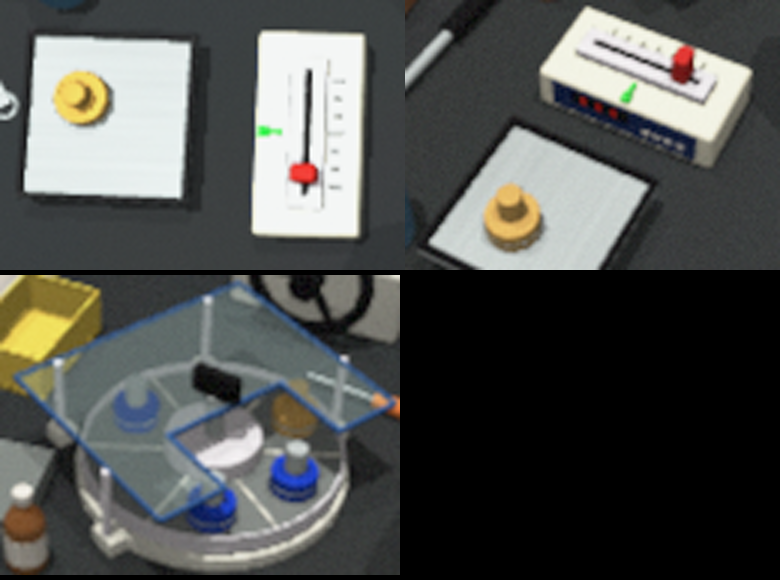

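Run:
```python
from h import *
np.set_printoptions(precision=1,suppress=True)
t=grab("top");s=grab("side")
A=lambda x,y:(275+x/3.75,115+y/3.75)
B=lambda x,y:(140+x/3,175+y/3)
Bs=lambda x,y:(195+(x-405)/3,225+y/3)
C=lambda x,y:(235+x/3.333,135+(y-275)/3.333)
print("front blue knob top",tri(t,A(264,453),s,C(297,446)))
print("left blue",tri(t,A(156,374),s,C(213,488)), "back", tri(t,A(294,196),s,C(134,385)))
print("bar top",tri(t,A(289,314),s,C(217,380)), "hub", onz(t,A(278,328),70))
e=[onz(t,A(*p),168) for p in((293,278),(286,350))];d=e[0]-e[1];print("bar",e,np.linalg.norm(d),np.degrees(np.arctan2(d[1],d[0])))
w=[onz(t,A(*p),124) for p in((186,288),(364,387),(128,400),(301,500),(31,346),(399,552),(567,242),(206,42))]
print("window",np.array(w)); d=w[0]-w[1]; print(np.linalg.norm(d)); 
print("slider",tri(t,B(303,170),s,Bs(683,50)),"green",tri(t,B(268,131),s,Bs(628,92)))
print("brass2",tri(t,B(75,95),s,Bs(511,188)))
pl=np.array([onz(t,B(*p),50) for p in((35,36),(193,38),(184,198),(25,195))]);print("plate",pl,pl.mean(0),np.diff(pl,axis=0))
for n,p in(("f",(264,453)),("l",(156,374)),("b",(294,196)),("brass",(390,407))):print(n,onz(t,A(*p),104))
print("slider z114",onz(t,B(303,170),113))
```

```text
front blue knob top (array([ 439. , -241.8,  102.5]), np.float64(0.24058221157984164))
left blue (array([ 509.7, -149.2,   82.2]), np.float64(0.9568134530538407)) back (array([ 670.2, -271.2,   92.8]), np.float64(2.7328163717044727))
bar top (array([ 554.3, -259. ,  151.3]), np.float64(0.023449810244251593)) hub [ 553.4 -258.7   70. ]
bar [array([ 582.7, -260.7,  168. ]), array([ 521.2, -254.1,  168. ])] 61.84015943446166 -6.100037377845052
window [[ 580.7 -173.   124. ]
 [ 494.9 -326.3  124. ]
 [ 482.7 -122.6  124. ]
 [ 397.3 -270.8  124. ]
 [ 529.3  -38.7  124. ]
 [ 353.4 -354.   124. ]
 [ 622.8 -505.1  124. ]
 [ 800.3 -191.6  124. ]]
175.60870693209972
slider (array([449.5,  97.8, 114. ]), np.float64(1.2908707337976917)) green (array([498.1, 142.4,  60.1]), np.float64(0.14275367930184232))
brass2 (array([531.8, 347.1, 115.7]), np.float64(2.655148202051216))
plate [[606.1 409.2  50. ]
 [604.7 230.4  50. ]
 [423.5 236.   50. ]
 [426.  413.8  50. ]] [515.1 322.3  50. ] [[  -1.5 -178.9    0. ]
 [-181.2    5.7    0. ]
 [   2.6  177.8    0. ]]
f [ 439.  -241.6  104. ]
l [ 507.7 -147.9  104. ]
b [ 666.5 -270.2  104. ]
brass [ 479.7 -351.8  104. ]
slider z114 [450.2  98.  113. ]
```

play_rows:
  series:
    - [[0, 0, -0.4, 0, 0, -7.52, 6], [0, 0, -0.4, 0, 0, -7.52, 5], [0, 0, -0.4, 0, 0, -7.52, 5], [0, 0, -0.4, 0, 0, -7.52, 5], [0, 0, -0.4, 0, 0, -7.52, 5], [0, 0, -0.4, 0, 0, -7.52, 5], [0, 0, -0.4, 0, 0, -7.52, 5], [0, 0, -0.4, 0, 0, -7.52, 5], [0, 0, -0.4, 0, 0, -7.52, 5], [0, 0, -0.4, 0, 0, -7.52, 5]]

```text
time: 1.3
tool_pos: [147.1, -555.8, 240.0]
orientation: [[-0.006, 1.0, -0.0], [1.0, 0.006, 0.0], [0.0, -0.0, -1.0]]
wrist_force: [0.6, -0.2, 0.2]
gripper_width: 50.1
gripper_force: 0.0
```

play_rows:
  series:
    - [[3.1, 2.9, 0, 0, 0, 0, 5], [3.1, 2.9, 0, 0, 0, 0, 5], [3.1, 2.9, 0, 0, 0, 0, 5], [3.1, 2.9, 0, 0, 0, 0, 5], [3.1, 2.9, 0, 0, 0, 0, 5], [3.1, 2.9, 0, 0, 0, 0, 5], [3.1, 2.9, 0, 0, 0, 0, 5], [3.1, 2.9, 0, 0, 0, 0, 5], [3.1, 2.9, 0, 0, 0, 0, 5], [3.1, 2.9, 0, 0, 0, 0, 5]]

```text
time: 2.3
tool_pos: [438.0, -244.3, 240.1]
orientation: [[-0.0, 1.0, 0.0], [1.0, 0.0, -0.0], [-0.0, 0.0, -1.0]]
wrist_force: [0.7, 0.4, 0.6]
gripper_width: 50.0
gripper_force: 0.0
```

play_rows:
  series:
    - [[0, 0, 0, 0, 0, 0, 5], [0, 0, 0, 0, 0, 0, 5], [0, 0, 0, 0, 0, 0, 5]]

```text
time: 2.6
tool_pos: [436.4, -246.3, 239.9]
orientation: [[0.0, 1.0, -0.001], [1.0, -0.0, -0.0], [-0.0, -0.001, -1.0]]
wrist_force: [1.4, -0.1, 0.6]
gripper_width: 49.9
gripper_force: 0.0
```

play_rows:
  series:
    - [[0.45, 0.25, 1.5, 0, 0, 0, 5], [0, 0, 2, 0, 0, 0, 5], [0, 0, 2, 0, 0, 0, 5], [0, 0, 2, 0, 0, 0, 5], [0, 0, 2, 0, 0, 0, 5], [0, 0, 2, 0, 0, 0, 5], [0, 0, 1.4, 0, 0, 0, 5], [0, 0, 0.9, 0, 0, 0, 5], [0, 0, 0.5, 0, 0, 0, 5], [0, 0, 0, 0, 0, 0, 5]]

```text
time: 3.6
tool_pos: [439.2, -241.4, 96.7]
orientation: [[0.0, 1.0, -0.0], [1.0, -0.0, 0.0], [0.0, -0.0, -1.0]]
wrist_force: [0.2, -0.1, 0.3]
gripper_width: 49.9
gripper_force: 0.0
```

play_rows:
  series:
    - [[0, 0, 0, 0, 0, 0, 2], [0, 0, 0, 0, 0, 0, 2], [0, 0, 0, 0, 0, 0, 2], [0, 0, 0, 0, 0, 0, 2], [0, 0, 0, 0, 0, 0, 2], [0, 0, 0, 0, 0, 0, 2]]
  grip_force: 40

```text
time: 4.2
tool_pos: [439.2, -241.5, 97.6]
orientation: [[-0.001, 1.0, -0.001], [1.0, 0.001, -0.001], [-0.001, -0.001, -1.0]]
wrist_force: [-4.8, 0.1, 5.7]
gripper_width: 25.8
gripper_force: 40.0
```

play_rows:
  series:
    - [[0, 0, -0.3, 0, 0, 0, 2], [0, 0, -0.7, 0, 0, 0, 2], [0, 0, -1, 0, 0, 0, 2], [0, 0, -1, 0, 0, 0, 2], [0, 0, 0, 0, 0, 0, 2]]

```text
time: 4.7
tool_pos: [441.0, -242.2, 129.1]
orientation: [[-0.001, 1.0, 0.004], [1.0, 0.001, -0.003], [-0.003, 0.004, -1.0]]
wrist_force: [0.7, 0.7, -3.3]
gripper_width: 25.9
gripper_force: 40.0
```

Run:
```python
from h import *
t=grab("top");s=grab("side")
p=sensors.read_state()["tool_pos"];print(p, sensors.read_state()["wrist_force"],sensors.read_state()["moment"])
print(proj(t,p),proj(s,p))
M=np.zeros((480,800,3),np.uint8)
M[:,:400]=cv2.resize(t["image"][185:281,300:380],(400,480));M[:,400:]=cv2.resize(s["image"][140:236,270:350],(400,480))
cv2.imwrite("pics/g1.png",M)
```

```text
[ 439.89890911 -241.45958337  127.54839402] [-0.5886893   0.07551779 -4.74538506] [-0.02887999 -0.08217271  0.05094981]
[[346.13376198 234.97614466]] [[324.45367106 181.60227748]]
```

View pics/g1.png

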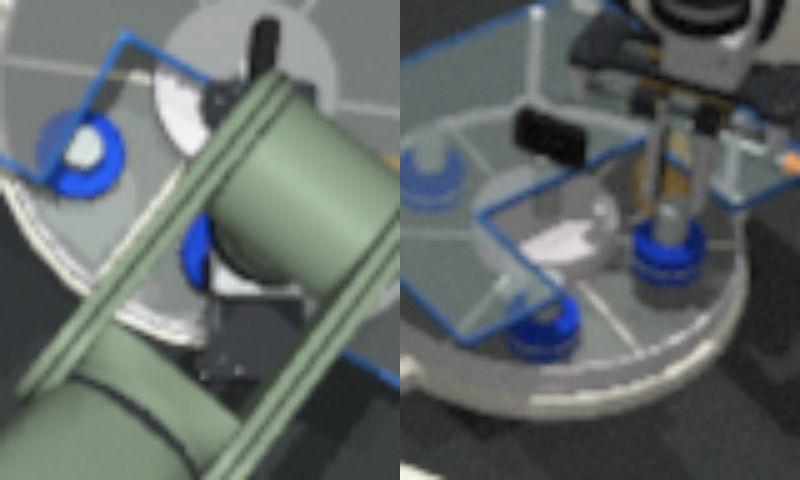

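play_rows:
  series:
    - [[0, 0, -2, 0, 0, 0, 2], [0, 0, -3, 0, 0, 0, 2], [0, 0, -3, 0, 0, 0, 2], [0, 0, -2.3, 0, 0, 0, 2], [1, 0, -1, 0, 0, 0, 2], [2, 0.2, 0, 0, 0, 0, 2], [3, 0.3, 0, 0, 0, 0, 2], [4, 0.3, 0, 0, 0, 0, 2], [4.5, 0.3, 0, 0, 0, 0, 2], [4.5, 0.3, 0, 0, 0, 0, 2]]

```text
time: 5.8
tool_pos: [452.1, -48.8, 238.5]
orientation: [[0.0, 1.0, -0.002], [1.0, -0.0, 0.001], [0.001, -0.002, -1.0]]
wrist_force: [0.4, 0.7, -3.7]
gripper_width: 25.9
gripper_force: 40.0
```

play_rows:
  series:
    - [[4.5, 0.3, 0, 0, 0, 0, 2], [4.5, 0.3, 0, 0, 0, 0, 2], [4.5, 0.3, 0, 0, 0, 0, 2], [4.5, 0.3, 0, 0, 0, 0, 2], [4.5, 0.3, 0, 0, 0, 0, 2], [4, 0.3, 0, 0, 0, 0, 2], [3, 0.1, 0, 0, 0, 0, 2], [2, 0, 0, 0, 0, 0, 2], [1, 0, 0, 0, 0, 0, 2], [0, 0, 0, 0, 0, 0, 2]]

```text
time: 6.8
tool_pos: [471.0, 274.7, 238.7]
orientation: [[-0.003, 1.0, -0.002], [1.0, 0.003, -0.001], [-0.001, -0.002, -1.0]]
wrist_force: [0.2, -0.5, -4.5]
gripper_width: 25.6
gripper_force: 40.0
```

Run:
```python
from h import *
st=sensors.read_state();print(st["tool_pos"],st["wrist_force"],st["joint_pos"])
s=grab("side","s2");t=grab("top","t2")
print([b for b in blobs(t,(12,120,60),(28,255,255)) if 130<b[0][0]<215 and 180<b[0][1]<260],[b for b in blobs(s,(12,120,60),(28,255,255)) if 200<b[0][0]<300 and 250<b[0][1]<340])
```

```text
[471.00000356 274.7005632  238.66458824] [ 0.24636036 -0.49688159 -4.49324335] [3.69074102e-01 1.16867861e-01 1.56438358e+00 2.56293799e-04
 1.46280047e+00 3.66445932e-01]
[] [([230.3, 296.6], [222, 287, 18, 19, 255])]
```

play_rows:
  series:
    - [[0.4, 0.1, 1, 0, 0, 0, 2], [0, 0, 2, 0, 0, 0, 2], [0, 0, 2.5, 0, 0, 0, 2], [0, 0, 2.5, 0, 0, 0, 2], [0, 0, 2, 0, 0, 0, 2], [0, 0, 1.2, 0, 0, 0, 2], [0, 0, 0.8, 0, 0, 0, 2], [0, 0, 0.5, 0, 0, 0, 2], [0, 0, 0.3, 0, 0, 0, 2], [0, 0, 0, 0, 0, 0, 2]]

```text
time: 7.9
tool_pos: [473.6, 277.9, 112.3]
orientation: [[-0.0, 1.0, 0.001], [1.0, 0.0, 0.0], [0.0, 0.001, -1.0]]
wrist_force: [0.5, 0.1, -4.2]
gripper_width: 25.5
gripper_force: 40.0
```

play_rows:
  series:
    - [[0, 0, 0.1, 0, 0, 0, 2], [0, 0, 0.1, 0, 0, 0, 2], [0, 0, 0, 0, 0, 0, 2]]

```text
time: 8.2
tool_pos: [473.4, 277.9, 110.3]
orientation: [[-0.001, 1.0, 0.001], [1.0, 0.001, 0.0], [0.0, 0.001, -1.0]]
wrist_force: [-0.7, -0.2, -3.7]
gripper_width: 25.9
gripper_force: 40.0
```

play_rows:
  series:
    - [[0, 0, 0.1, 0, 0, 0, 2], [0, 0, 0.1, 0, 0, 0, 2], [0, 0, 0.1, 0, 0, 0, 2], [0, 0, 0, 0, 0, 0, 2]]

```text
time: 8.6
tool_pos: [473.3, 278.0, 107.7]
orientation: [[-0.001, 1.0, 0.0], [1.0, 0.001, 0.0], [0.0, 0.0, -1.0]]
wrist_force: [-2.4, -0.1, 1.3]
gripper_width: 26.0
gripper_force: 40.0
```

play_rows:
  series:
    - [[0, 0, 0, 0, 0, 0, 5], [0, 0, 0, 0, 0, 0, 5], [0, 0, 0, 0, 0, 0, 5], [0, 0, 0, 0, 0, 0, 5], [0, 0, -0.5, 0, 0, 0, 5], [0, 0, -1, 0, 0, 0, 5], [0, 0, -2, 0, 0, 0, 5], [0, 0, -2, 0, 0, 0, 5], [0, 0, -2, 0, 0, 0, 5], [0, 0, 0, 0, 0, 0, 5]]

```text
time: 9.6
tool_pos: [476.0, 278.9, 186.4]
orientation: [[-0.001, 1.0, 0.008], [1.0, 0.001, 0.003], [0.003, 0.008, -1.0]]
wrist_force: [-0.3, -0.7, 0.5]
gripper_width: 50.0
gripper_force: 0.0
```

Run:
```python
from h import *
st=sensors.read_state();print(st["tool_pos"])
s=grab("side");t=grab("top")
print(tri(t,(166.8,207.1),s,(230.3,296.6)), onz(t,(165,206.7),115),onz(t,(166.8,207.1),72),onz(s,(230.3,288),116))
M=np.zeros((480,800,3),np.uint8)
M[:,:400]=cv2.resize(t["image"][170:266,130:210],(400,480));M[:,400:]=cv2.resize(s["image"][235:331,200:280],(400,480))
cv2.imwrite("pics/g2.png",M)
```

```text
[475.97462803 278.92512679 186.3694095 ]
(array([535.04412967, 351.23823756,  69.01098373]), np.float64(0.15755583609642612)) [530.52721799 346.77483974 115.        ] [534.73708749 350.59082194  72.        ] [532.51173841 348.6390233  116.        ]
```

View pics/g2.png

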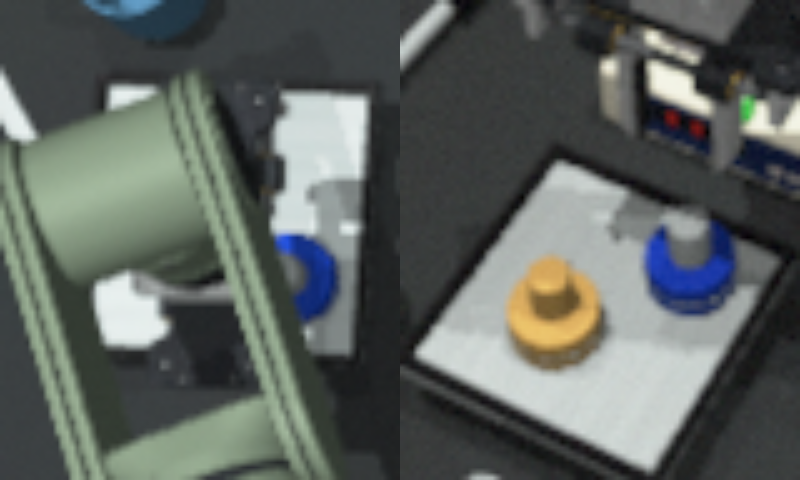

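play_rows:
  series:
    - [[1, 1, 0, 0, 0, 0, 5], [2, 1.5, 0, 0, 0, 0, 5], [2, 1.5, 0, 0, 0, 0, 5], [1.5, 1.2, 0, 0, 0, 0, 5], [0.5, 0.5, 0.8, 0, 0, 0, 5], [0, 0, 2, 0, 0, 0, 5], [0, 0, 2, 0, 0, 0, 5], [0, 0, 2, 0, 0, 0, 5], [0, 0, 0.8, 0, 0, 0, 5], [0, 0, 0.2, 0, 0, 0, 5]]

```text
time: 10.7
tool_pos: [528.4, 346.7, 101.4]
orientation: [[-0.0, 1.0, -0.004], [1.0, 0.0, -0.002], [-0.002, -0.004, -1.0]]
wrist_force: [-0.5, 0.1, 0.6]
gripper_width: 50.2
gripper_force: 0.0
```

play_rows:
  series:
    - [[0, 0, 0, 0, 0, 0, 5], [0, 0, 0, 0, 0, 0, 2], [0, 0, 0, 0, 0, 0, 2], [0, 0, 0, 0, 0, 0, 2], [0, 0, 0, 0, 0, 0, 2], [0, 0, 0, 0, 0, 0, 2], [0, 0, 0, 0, 0, 0, 2]]

```text
time: 11.4
tool_pos: [531.9, 348.2, 105.2]
orientation: [[-0.0, 1.0, 0.004], [1.0, 0.0, 0.001], [0.001, 0.004, -1.0]]
wrist_force: [3.5, 0.1, 2.4]
gripper_width: 26.7
gripper_force: 40.0
```

play_rows:
  series:
    - [[0, 0, -0.5, 0, 0, 0, 2], [0, 0, -1.5, 0, 0, 0, 2], [0, 0, -2.5, 0, 0, 0, 2], [0, 0, -3, 0, 0, 0, 2], [0, 0, -3, 0, 0, 0, 2], [0, 0, -2, 0, 0, 0, 2], [-1, 0, -1, 0, 0, 0, 2], [-2, -0.3, 0, 0, 0, 0, 2], [-3, -0.5, 0, 0, 0, 0, 2], [-4, -0.7, 0, 0, 0, 0, 2]]

```text
time: 12.4
tool_pos: [513.3, 247.0, 237.2]
orientation: [[-0.003, 1.0, -0.004], [1.0, 0.003, -0.001], [-0.001, -0.004, -1.0]]
wrist_force: [0.2, -0.9, -4.3]
gripper_width: 26.5
gripper_force: 40.0
```

play_rows:
  series:
    - [[-4.5, -0.8, 0, 0, 0, 0, 2], [-4.5, -0.8, 0, 0, 0, 0, 2], [-4.5, -0.8, 0, 0, 0, 0, 2], [-4.5, -0.8, 0, 0, 0, 0, 2], [-4.5, -0.8, 0, 0, 0, 0, 2], [-4.5, -0.8, 0, 0, 0, 0, 2], [-4.5, -0.8, 0, 0, 0, 0, 2], [-4.5, -0.8, 0, 0, 0, 0, 2], [-4.5, -0.7, 0, 0, 0, 0, 2], [-3.5, -0.5, 0, 0, 0, 0, 2]]

```text
time: 13.4
tool_pos: [436.8, -194.1, 237.6]
orientation: [[0.001, 1.0, -0.003], [1.0, -0.001, 0.001], [0.001, -0.003, -1.0]]
wrist_force: [0.4, -0.5, -5.6]
gripper_width: 26.2
gripper_force: 40.0
```

play_rows:
  series:
    - [[-2.5, -0.3, 0, 0, 0, 0, 2], [-1.5, -0.2, 0, 0, 0, 0, 2], [-0.5, 0, 0, 0, 0, 0, 2], [0, 0, 0, 0, 0, 0, 2], [0, 0, 0, 0, 0, 0, 2]]

```text
time: 13.9
tool_pos: [434.4, -235.8, 238.6]
orientation: [[-0.002, 1.0, -0.001], [1.0, 0.002, 0.002], [0.002, -0.001, -1.0]]
wrist_force: [-0.4, -0.3, -5.9]
gripper_width: 26.0
gripper_force: 40.0
```

Run:
```python
from h import *
st=sensors.read_state();print(st["tool_pos"],st["wrist_force"],st["joint_pos"])
```

```text
[ 434.39596195 -235.7568987   238.58365151] [-0.36415442 -0.34769696 -5.870479  ] [-6.73163298e-01  4.32571929e-03  1.68347279e+00  8.75861093e-04
  1.45537236e+00 -6.74964351e-01]
```

play_rows:
  series:
    - [[-0.6, 0.4, 1, 0, 0, 0, 2], [0, 0, 2, 0, 0, 0, 2], [0, 0, 2.5, 0, 0, 0, 2], [0, 0, 2.5, 0, 0, 0, 2], [0, 0, 2.3, 0, 0, 0, 2], [0, 0, 1.5, 0, 0, 0, 2], [0, 0, 1, 0, 0, 0, 2], [0, 0, 0.6, 0, 0, 0, 2], [0, 0, 0.3, 0, 0, 0, 2], [0, 0, 0, 0, 0, 0, 2]]

```text
time: 14.9
tool_pos: [438.8, -243.3, 102.1]
orientation: [[-0.001, 1.0, 0.0], [1.0, 0.001, -0.0], [-0.0, 0.0, -1.0]]
wrist_force: [0.1, 1.1, -6.1]
gripper_width: 26.4
gripper_force: 40.0
```

play_rows:
  series:
    - [[0, 0, 0.1, 0, 0, 0, 2], [0, 0, 0.1, 0, 0, 0, 2], [0, 0, 0.1, 0, 0, 0, 2], [0, 0, 0, 0, 0, 0, 2]]

```text
time: 15.3
tool_pos: [438.5, -243.3, 99.1]
orientation: [[-0.0, 1.0, 0.0], [1.0, 0.0, -0.0], [-0.0, 0.0, -1.0]]
wrist_force: [-0.4, -0.0, -5.9]
gripper_width: 26.2
gripper_force: 40.0
```

play_rows:
  series:
    - [[0, 0, 0.1, 0, 0, 0, 2], [0, 0, 0.1, 0, 0, 0, 2], [0, 0, 0.1, 0, 0, 0, 2], [0, 0, 0, 0, 0, 0, 2]]

```text
time: 15.7
tool_pos: [438.3, -243.1, 95.7]
orientation: [[-0.0, 1.0, -0.0], [1.0, 0.0, 0.0], [0.0, -0.0, -1.0]]
wrist_force: [0.1, 0.2, -5.9]
gripper_width: 26.1
gripper_force: 40.0
```

play_rows:
  series:
    - [[0, 0, 0.1, 0, 0, 0, 2], [0, 0, 0, 0, 0, 0, 2]]

```text
time: 15.9
tool_pos: [438.7, -243.4, 95.2]
orientation: [[-0.0, 1.0, 0.0], [1.0, 0.0, -0.0], [-0.0, 0.0, -1.0]]
wrist_force: [-0.4, -0.4, -5.2]
gripper_width: 26.2
gripper_force: 40.0
```

play_rows:
  series:
    - [[0, 0, 0.1, 0, 0, 0, 2], [0, 0, 0, 0, 0, 0, 2]]

```text
time: 16.1
tool_pos: [438.8, -243.5, 95.0]
orientation: [[-0.001, 1.0, 0.001], [1.0, 0.001, -0.001], [-0.001, 0.001, -1.0]]
wrist_force: [-1.7, 2.2, 2.4]
gripper_width: 26.3
gripper_force: 40.0
```

play_rows:
  series:
    - [[0, 0, 0, 0, 0, 0, 5], [0, 0, 0, 0, 0, 0, 5], [0, 0, 0, 0, 0, 0, 5], [0, 0, 0, 0, 0, 0, 5], [0, 0, -0.5, 0, 0, 0, 5], [0, 0, -1.5, 0, 0, 0, 5], [0, 0, -3, 0, 0, 0, 5], [0, 0, -3, 0, 0, 0, 5], [0, 0, -3, 0, 0, 0, 5], [0, 0, -3, 0, 0, 0, 5]]

```text
time: 17.1
tool_pos: [438.5, -243.2, 235.5]
orientation: [[-0.001, 1.0, 0.0], [1.0, 0.001, -0.0], [-0.0, 0.0, -1.0]]
wrist_force: [0.1, -0.2, 0.2]
gripper_width: 50.0
gripper_force: 0.0
```

play_rows:
  series:
    - [[0, 0, 0, 0, 0, 8, 5], [0, 0, 0, 0, 0, 8, 5], [0, 0, 0, 0, 0, 8, 5], [0, 0, 0, 0, 0, 8, 5], [0, 0, 0, 0, 0, 8, 5], [0, 0, 0, 0, 0, 8, 5], [0, 0, 0, 0, 0, 8, 5], [0, 0, 0, 0, 0, 8, 5], [0, 0, 0, 0, 0, 8, 5], [0, 0, 0, 0, 0, 8, 5]]

```text
time: 18.1
tool_pos: [438.5, -243.2, 234.3]
orientation: [[0.986, 0.168, 0.0], [0.168, -0.986, -0.0], [0.0, 0.0, -1.0]]
wrist_force: [-0.3, -0.7, -0.4]
gripper_width: 50.1
gripper_force: 0.0
```

play_rows:
  series:
    - [[0, 0, 0, 0, 0, 8, 5], [0, 0, 0, 0, 0, 8, 5], [3, 0, 0, 0, 0, 0, 5], [4, 0.1, 0, 0, 0, 0, 5], [3, 0.1, 0, 0, 0, 0, 5], [1.5, 0, 0, 0, 0, 0, 5], [0, 0, 0, 0, 0, 0, 5], [0, 0, 0, 0, 0, 0, 5]]

```text
time: 18.9
tool_pos: [552.2, -257.0, 233.7]
orientation: [[0.995, -0.104, -0.001], [-0.104, -0.995, 0.0], [-0.001, -0.0, -1.0]]
wrist_force: [-1.1, 0.0, 0.1]
gripper_width: 50.2
gripper_force: 0.0
```

Run:
```python
from h import *
st=sensors.read_state();print(st["tool_pos"],st["orientation"],st["joint_pos"])
s=grab("side");t=grab("top")
M=np.zeros((480,800,3),np.uint8)
M[:,:400]=cv2.resize(t["image"][155:275,295:395],(400,480));M[:,400:]=cv2.resize(s["image"][130:226,245:325],(400,480))
cv2.imwrite("pics/g3.png",M)
```

```text
[ 552.22058795 -256.99931447  233.74545027] [[ 9.94597023e-01 -1.03806430e-01 -9.93869161e-04]
 [-1.03806132e-01 -9.94597490e-01  3.47086102e-04]
 [-1.02452954e-03 -2.42041090e-04 -9.99999446e-01]] [-5.77433585e-01  2.55807157e-01  1.41151980e+00 -2.52869430e-04
  1.47528790e+00  1.09738064e+00]
```

View pics/g3.png

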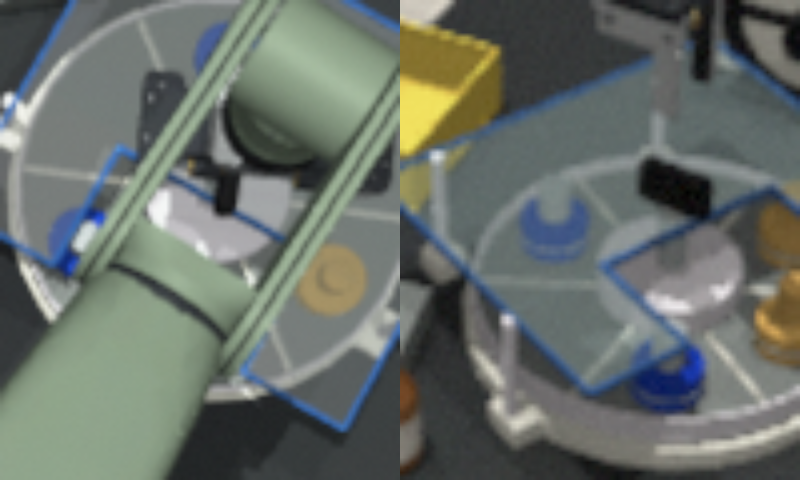

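play_rows:
  series:
    - [[0, 0, 2, 0, 0, 0, 5], [0, 0, 2.5, 0, 0, 0, 5], [0, 0, 2, 0, 0, 0, 5], [0, 0, 1.2, 0, 0, 0, 5], [0, 0, 0.4, 0, 0, 0, 5], [0, 0, 0, 0, 0, 0, 5], [0, 0, 0, 0, 0, 0, 0.8], [0, 0, 0, 0, 0, 0, 0.8], [0, 0, 0, 0, 0, 0, 0.8], [0, 0, 0, 0, 0, 0, 0.8]]
  grip_force: 25

```text
time: 20.0
tool_pos: [553.0, -257.3, 153.6]
orientation: [[0.995, -0.104, 0.001], [-0.104, -0.995, -0.001], [0.001, 0.0, -1.0]]
wrist_force: [-1.4, -0.2, 0.5]
gripper_width: 21.7
gripper_force: 0.0
```

play_rows:
  series:
    - [[0, 0, 0, 0, 0, 0, 0.8], [0, 0, 0, 0, 0, 0, 0.8], [0, 0, 0, 0, 0, 0, 0.8]]

```text
time: 20.3
tool_pos: [552.9, -256.9, 153.3]
orientation: [[0.995, -0.104, 0.001], [-0.104, -0.995, 0.0], [0.001, -0.0, -1.0]]
wrist_force: [0.6, 2.0, 2.6]
gripper_width: 15.7
gripper_force: 24.9
```

play_rows:
  series:
    - [[0, 0, 0, 0, 0, -2, 0.8], [0, 0, 0, 0, 0, -4, 0.8], [0, 0, 0, 0, 0, -6, 0.8], [0, 0, 0, 0, 0, -7, 0.8], [0, 0, 0, 0, 0, -7, 0.8], [0, 0, 0, 0, 0, -6, 0.8], [0, 0, 0, 0, 0, -4, 0.8], [0, 0, 0, 0, 0, -2, 0.8], [0, 0, 0, 0, 0, 0, 0.8], [0, 0, 0, 0, 0, 0, 0.8]]

```text
time: 21.3
tool_pos: [553.2, -257.8, 153.4]
orientation: [[0.848, 0.53, 0.001], [0.53, -0.848, -0.001], [0.0, 0.002, -1.0]]
wrist_force: [1.5, -1.7, 1.6]
gripper_width: 15.8
gripper_force: 25.0
```

play_rows:
  series:
    - [[0, 0, 0, 0, 0, 0, 5], [0, 0, 0, 0, 0, 0, 5], [0, 0, 0, 0, 0, 0, 5], [0, 0, 0, 0, 0, 0, 5], [0, 0, -1, 0, 0, 0, 5], [0, 0, -2, 0, 0, 0, 5], [0, 0, -3, 0, 0, 0, 5], [0, 0, -3, 0, 0, 0, 5], [0, 0, -1, 0, 0, 0, 5], [0, 0, 0, 0, 0, 0, 5]]

```text
time: 22.3
tool_pos: [553.8, -257.9, 255.6]
orientation: [[0.848, 0.53, 0.004], [0.53, -0.848, -0.003], [0.002, 0.005, -1.0]]
wrist_force: [0.8, 0.1, -0.5]
gripper_width: 50.1
gripper_force: 0.0
```

Run:
```python
from h import *
st=sensors.read_state();print(st["tool_pos"],st["orientation"],st["joint_pos"])
s=grab("side");t=grab("top")
M=np.zeros((480,800,3),np.uint8)
M[:,:400]=cv2.resize(t["image"][155:275,295:395],(400,480));M[:,400:]=cv2.resize(s["image"][140:236,255:335],(400,480))
cv2.imwrite("pics/g4.png",M)
```

```text
[ 553.83991247 -257.91587256  255.63809961] [[ 0.84777333  0.53034159  0.00426388]
 [ 0.53035444 -0.84777141 -0.00279301]
 [ 0.00213354  0.00462921 -0.99998701]] [-5.77378944e-01  2.42790865e-01  1.38293409e+00 -1.29283169e-05
  1.51077048e+00  4.34403048e-01]
```

View pics/g4.png

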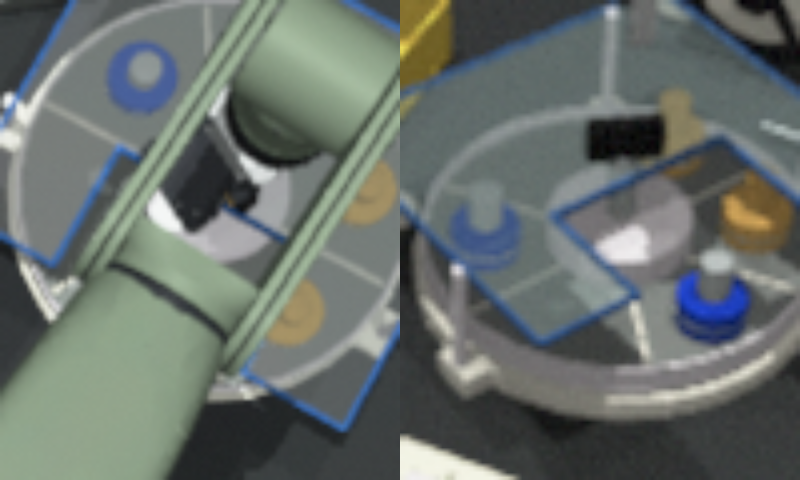

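Run:
```python
from h import *
s=grab("side"); print(onz(s,(318.4,191.6),105), proj(s,[450,-200,106]))
```

```text
[ 447.58657573 -199.36097246  105.        ] [[317.91188817 191.13681793]]
```

play_rows:
  series:
    - [[-1, -2, 0, 0, 0, 0, 5], [-2, -3.4, 0, 0, 0, 0, 5], [-1.8, -3, 0, 0, 0, 0, 5], [-1, -2, 2, 0, 0, 0, 5], [0, 0, 3, 0, 0, 0, 5], [0, 0, 3, 0, 0, 0, 5], [0, 0, 2, 0, 0, 0, 5], [0, 0, 1, 0, 0, 0, 5], [0, 0, 0, 0, 0, 0, 5], [0, 0, 0, 0, 0, 0, 5]]

```text
time: 23.45
tool_pos: [448.5, -199.9, 143.1]
orientation: [[0.848, 0.53, -0.0], [0.53, -0.848, 0.0], [-0.0, -0.0, -1.0]]
wrist_force: [0.4, -0.2, -1.1]
gripper_width: 49.9
gripper_force: 0.0
```

play_rows:
  series:
    - [[0, 0, 1.5, 0, 0, 0, 5], [0, 0, 1.5, 0, 0, 0, 5], [0, 0, 1, 0, 0, 0, 5], [0, 0, 0.6, 0, 0, 0, 5], [0, 0, 0, 0, 0, 0, 5], [0, 0, 0, 0, 0, 0, 2], [0, 0, 0, 0, 0, 0, 2], [0, 0, 0, 0, 0, 0, 2], [0, 0, 0, 0, 0, 0, 2], [0, 0, 0, 0, 0, 0, 2]]
  grip_force: 40

```text
time: 24.45
tool_pos: [447.9, -199.2, 97.4]
orientation: [[0.848, 0.531, -0.001], [0.531, -0.848, 0.001], [-0.0, -0.001, -1.0]]
wrist_force: [-2.7, 2.8, 6.0]
gripper_width: 25.8
gripper_force: 40.0
```

play_rows:
  series:
    - [[0, 0, 0, 0, 0, 0, 2], [0, 0, 0, 0, 0, 0, 2]]

```text
time: 24.65
tool_pos: [447.9, -199.3, 97.4]
orientation: [[0.848, 0.53, -0.001], [0.53, -0.848, 0.001], [-0.0, -0.001, -1.0]]
wrist_force: [-2.9, 1.6, 5.2]
gripper_width: 26.2
gripper_force: 40.0
```

play_rows:
  series:
    - [[0, 0, -0.3, 0, 0, 0, 2], [0, 0, -1, 0, 0, 0, 2], [0, 0, -2, 0, 0, 0, 2], [0, 0, -3, 0, 0, 0, 2], [0, 0, -3, 0, 0, 0, 2], [0, 0, -3, 0, 0, 0, 2], [0, 0, -2, 0, 0, 0, 2], [1, -1, 0, 0, 0, 0, 2], [2, -2, 0, 0, 0, 0, 2], [3, -3.05, 0, 0, 0, 0, 2]]

```text
time: 25.65
tool_pos: [465.9, -116.0, 237.7]
orientation: [[0.85, 0.527, -0.003], [0.527, -0.85, 0.001], [-0.002, -0.002, -1.0]]
wrist_force: [0.9, 0.3, -8.0]
gripper_width: 25.8
gripper_force: 40.0
```

play_rows:
  series:
    - [[3, -3.05, 0, 0, 0, 0, 2], [3, -3.05, 0, 0, 0, 0, 2], [3, -3.05, 0, 0, 0, 0, 2], [3, -3.05, 0, 0, 0, 0, 2], [3, -3.05, 0, 0, 0, 0, 2], [3, -3.05, 0, 0, 0, 0, 2], [3, -3.05, 0, 0, 0, 0, 2], [3, -3.05, 0, 0, 0, 0, 2], [2.6, -2.6, 0, 0, 0, 0, 2], [1.4, -1.4, 0, 0, 0, 0, 2]]

```text
time: 26.65
tool_pos: [551.8, 276.8, 236.4]
orientation: [[0.846, 0.533, -0.005], [0.533, -0.846, 0.001], [-0.004, -0.003, -1.0]]
wrist_force: [0.3, -0.3, -7.7]
gripper_width: 25.7
gripper_force: 40.0
```

play_rows:
  series:
    - [[0.6, -0.5, 0, 0, 0, 0, 2], [0, 0, 0, 0, 0, 0, 2], [0, 0, 0, 0, 0, 0, 2]]

```text
time: 26.95
tool_pos: [555.3, 278.9, 238.4]
orientation: [[0.848, 0.53, -0.003], [0.53, -0.848, -0.002], [-0.004, 0.0, -1.0]]
wrist_force: [-0.1, -0.4, -8.6]
gripper_width: 25.5
gripper_force: 40.0
```

Run:
```python
from h import *
st=sensors.read_state();print(st["tool_pos"],st["orientation"],st["joint_pos"])
s=grab("side")
print("blue",[b for b in blobs(s,(112,130,60),(125,255,255))])
print(proj(s,[473,278,65]))
```

```text
[555.30629544 278.91757844 238.43225254] [[ 8.48048128e-01  5.29911423e-01 -2.87343929e-03]
 [ 5.29907651e-01 -8.48052977e-01 -2.00743381e-03]
 [-3.50059085e-03  1.79743016e-04 -9.99993857e-01]] [ 3.26856038e-01  2.81138076e-01  1.37036639e+00 -9.81520611e-04
  1.49345406e+00  1.33923404e+00]
blue [([232.5, 255.0], [223, 245, 20, 20, 210]), ([258.0, 288.6], [249, 279, 18, 19, 176])]
[[258.05490125 286.87076501]]
```

play_rows:
  series:
    - [[0, 0, 1, 0, 0, 0, 2], [0, 0, 2, 0, 0, 0, 2], [0, 0, 2.5, 0, 0, 0, 2], [0, 0, 2.5, 0, 0, 0, 2], [0, 0, 2, 0, 0, 0, 2], [0, 0, 1.2, 0, 0, 0, 2], [0, 0, 0.8, 0, 0, 0, 2], [0, 0, 0.5, 0, 0, 0, 2], [0, 0, 0.2, 0, 0, 0, 2], [0, 0, 0, 0, 0, 0, 2]]

```text
time: 28.0
tool_pos: [556.9, 280.2, 113.7]
orientation: [[0.848, 0.53, 0.001], [0.53, -0.848, 0.0], [0.001, 0.0, -1.0]]
wrist_force: [-0.4, -0.0, -8.7]
gripper_width: 25.7
gripper_force: 40.0
```

play_rows:
  series:
    - [[0, 0, 0.1, 0, 0, 0, 2], [0, 0, 0, 0, 0, 0, 2]]

```text
time: 28.2
tool_pos: [556.8, 280.3, 112.7]
orientation: [[0.848, 0.53, 0.001], [0.53, -0.848, 0.0], [0.001, 0.0, -1.0]]
wrist_force: [0.0, -0.3, -9.1]
gripper_width: 25.7
gripper_force: 40.0
```

play_rows:
  series:
    - [[0, 0, 0.2, 0, 0, 0, 2], [0, 0, 0.1, 0, 0, 0, 2], [0, 0, 0.1, 0, 0, 0, 2], [0, 0, 0, 0, 0, 0, 2]]

```text
time: 28.6
tool_pos: [556.1, 280.0, 107.7]
orientation: [[0.848, 0.53, -0.0], [0.53, -0.848, -0.0], [-0.0, -0.0, -1.0]]
wrist_force: [-1.5, -0.2, -8.4]
gripper_width: 25.9
gripper_force: 40.0
```

play_rows:
  series:
    - [[0, 0, 0.1, 0, 0, 0, 2], [0, 0, 0, 0, 0, 0, 2]]

```text
time: 28.8
tool_pos: [556.4, 280.1, 107.7]
orientation: [[0.848, 0.53, 0.0], [0.53, -0.848, 0.0], [0.0, -0.0, -1.0]]
wrist_force: [-1.8, -0.6, -3.2]
gripper_width: 25.3
gripper_force: 40.0
```

play_rows:
  series:
    - [[0, 0, 0.1, 0, 0, 0, 2], [0, 0, 0, 0, 0, 0, 5], [0, 0, 0, 0, 0, 0, 5], [0, 0, 0, 0, 0, 0, 5], [0, 0, 0, 0, 0, 0, 5], [0, 0, -0.5, 0, 0, 0, 5], [0, 0, -2, 0, 0, 0, 5], [0, 0, -3, 0, 0, 0, 5], [0, 0, -4, 0, 0, 0, 5], [0, 0, -3, 0, 0, 0, 5]]

```text
time: 29.8
tool_pos: [557.1, 280.3, 233.8]
orientation: [[0.848, 0.53, 0.003], [0.53, -0.848, 0.001], [0.003, 0.001, -1.0]]
wrist_force: [0.3, 0.9, -0.1]
gripper_width: 49.7
gripper_force: 0.0
```

play_rows:
  series:
    - [[-1, 1.6, -0.8, 0, 0, 0, 5], [-2, 3.2, 0, 0, 0, 0, 5], [-2.4, 3.8, 0, 0, 0, 0, 5], [-2.4, 3.8, 0, 0, 0, 0, 5], [-2.4, 3.8, 0, 0, 0, 0, 5], [-2.4, 3.8, 0, 0, 0, 0, 5], [-2.4, 3.8, 0, 0, 0, 0, 5], [-2.4, 3.8, 0, 0, 0, 0, 5], [-2.4, 3.8, 0, 0, 0, 0, 5], [-2.4, 3.8, 0, 0, 0, 0, 5]]

```text
time: 30.8
tool_pos: [553.0, -138.7, 237.4]
orientation: [[0.848, 0.53, -0.002], [0.53, -0.848, 0.0], [-0.002, -0.002, -1.0]]
wrist_force: [0.4, -0.1, 0.1]
gripper_width: 50.0
gripper_force: 0.0
```

play_rows:
  series:
    - [[-2.4, 3.8, 0, 0, 0, 0, 5], [-2.2, 3.3, 0, 0, 0, 0, 5], [-1.5, 2.2, 0, 0, 0, 0, 5], [-0.9, 1, 0, 0, 0, 0, 5], [0, 0, 0, 0, 0, 0, 5], [0, 0, 0, 0, 0, 0, 5]]

```text
time: 31.4
tool_pos: [549.4, -259.8, 238.2]
orientation: [[0.848, 0.53, -0.001], [0.53, -0.848, 0.001], [-0.0, -0.002, -1.0]]
wrist_force: [-0.6, 0.8, 0.3]
gripper_width: 50.0
gripper_force: 0.0
```

Run:
```python
from h import *
st=sensors.read_state();print(st["tool_pos"],st["orientation"],st["joint_pos"])
s=grab("side");t=grab("top")
for c in(s,t): print("blue",[b for b in blobs(c,(112,130,60),(125,255,255))])
print(proj(t,[[473,278,65],[556,280,65]]),proj(s,[[473,278,65],[556,280,65]]))
M=np.zeros((480,800,3),np.uint8)
M[:,:400]=cv2.resize(t["image"][155:275,140:240],(400,480));M[:,400:]=cv2.resize(s["image"][140:236,255:335],(400,480))
cv2.imwrite("pics/g5.png",M)
```

```text
[ 549.42689109 -259.75883054  238.23242823] [[ 8.47805863e-01  5.30305565e-01 -1.10735867e-03]
 [ 5.30306688e-01 -8.47804706e-01  1.41355513e-03]
 [-1.89207733e-04 -1.78566004e-03 -9.99998388e-01]] [-5.84282260e-01  2.50608985e-01  1.40875071e+00  5.70388325e-04
  1.48393634e+00  4.27501991e-01]
blue [([235.3, 279.2], [227, 270, 17, 18, 176]), ([257.8, 288.6], [249, 279, 18, 19, 178])]
blue [([325.3, 169.8], [323, 166, 8, 8, 19]), ([329.5, 179.7], [326, 178, 7, 4, 12]), ([189.5, 200.7], [180, 192, 18, 17, 169]), ([188.6, 225.5], [179, 217, 18, 17, 175])]
[[188.40899147 225.81375098]
 [188.50731962 201.18033655]] [[258.05490125 286.87076501]
 [235.62843034 278.22724353]]
```

View pics/g5.png

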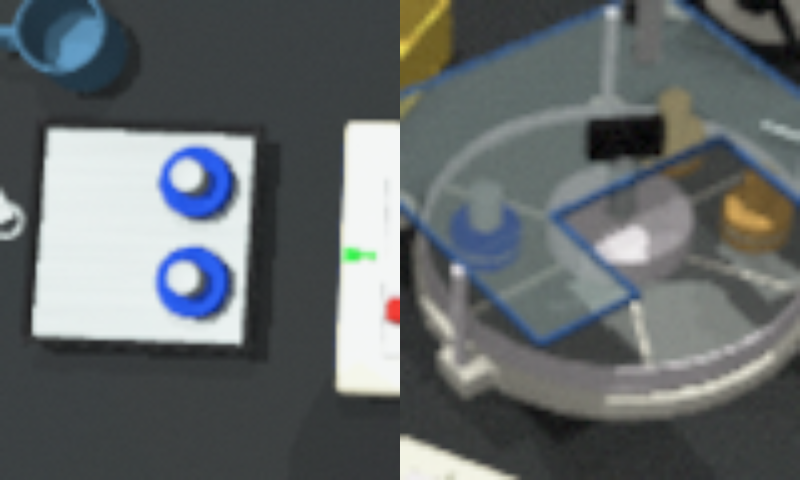

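play_rows:
  series:
    - [[0.45, 0, 2, 0, 0, 0, 5], [0, 0, 2.5, 0, 0, 0, 5], [0, 0, 2.2, 0, 0, 0, 4], [0, 0, 1.3, 0, 0, 0, 4], [0, 0, 0.5, 0, 0, 0, 4], [0, 0, 0, 0, 0, 0, 4], [0, 0, 0, 0, 0, 0, 0.8], [0, 0, 0, 0, 0, 0, 0.8], [0, 0, 0, 0, 0, 0, 0.8], [0, 0, 0, 0, 0, 0, 0.8]]
  grip_force: 25

```text
time: 32.5
tool_pos: [553.7, -257.4, 155.0]
orientation: [[0.848, 0.53, -0.0], [0.53, -0.848, 0.002], [0.001, -0.001, -1.0]]
wrist_force: [-2.4, 2.6, 4.0]
gripper_width: 15.3
gripper_force: 25.0
```

play_rows:
  series:
    - [[0, 0, 0, 0, 0, 0, 0.8], [0, 0, 0, 0, 0, 0, 0.8], [0, 0, 0, 0, 0, 0, 0.8]]

```text
time: 32.8
tool_pos: [553.7, -257.4, 155.0]
orientation: [[0.848, 0.53, -0.0], [0.53, -0.848, 0.001], [0.0, -0.001, -1.0]]
wrist_force: [-2.4, 5.1, 6.0]
gripper_width: 16.3
gripper_force: 25.0
```

play_rows:
  series:
    - [[0, 0, 0, 0, 0, -2, 0.8], [0, 0, 0, 0, 0, -4, 0.8], [0, 0, 0, 0, 0, -6, 0.8], [0, 0, 0, 0, 0, -7, 0.8], [0, 0, 0, 0, 0, -7, 0.8], [0, 0, 0, 0, 0, -7, 0.8], [0, 0, 0, 0, 0, -7, 0.8], [0, 0, 0, 0, 0, -7, 0.8], [0, 0, 0, 0, 0, -7, 0.8], [0, 0, 0, 0, 0, -7, 0.8]]

```text
time: 33.8
tool_pos: [554.3, -257.5, 155.0]
orientation: [[-0.057, 0.998, 0.001], [0.998, 0.057, 0.001], [0.001, 0.001, -1.0]]
wrist_force: [-1.3, 4.3, 4.1]
gripper_width: 15.7
gripper_force: 25.4
```

play_rows:
  series:
    - [[0, 0, 0, 0, 0, -7, 0.8], [0, 0, 0, 0, 0, -7, 0.8], [0, 0, 0, 0, 0, -7, 0.8], [0, 0, 0, 0, 0, -7, 0.8], [0, 0, 0, 0, 0, -7, 0.8], [0, 0, 0, 0, 0, -7, 0.8], [0, 0, 0, 0, 0, -6, 0.8], [0, 0, 0, 0, 0, -5, 0.8], [0, 0, 0, 0, 0, -3, 0.8], [0, 0, 0, 0, 0, -2, 0.8]]

```text
time: 34.8
tool_pos: [554.7, -257.3, 154.9]
orientation: [[-0.876, 0.483, 0.002], [0.483, 0.876, 0.001], [-0.001, 0.002, -1.0]]
wrist_force: [0.0, 3.4, 3.4]
gripper_width: 15.7
gripper_force: 24.9
```

play_rows:
  series:
    - [[0, 0, 0, 0, 0, 0, 0.8], [0, 0, 0, 0, 0, 0, 5], [0, 0, 0, 0, 0, 0, 5], [0, 0, 0, 0, 0, 0, 5], [0, 0, 0, 0, 0, 0, 5], [0, 0, -1, 0, 0, 0, 5], [0, 0, -2, 0, 0, 0, 5], [0, 0, -3, 0, 0, 0, 5], [0, 0, -2.5, 0, 0, 0, 5], [0, 0, 0, 0, 0, 0, 5]]

```text
time: 35.8
tool_pos: [556.5, -260.0, 244.7]
orientation: [[-0.875, 0.484, 0.009], [0.484, 0.875, -0.006], [-0.01, -0.001, -1.0]]
wrist_force: [0.3, -0.4, 0.2]
gripper_width: 50.2
gripper_force: 0.0
```

Run:
```python
from h import *
st=sensors.read_state();print(st["tool_pos"],st["orientation"],st["joint_pos"])
s=grab("side");t=grab("top")
for c in(s,t): print("blue",[b for b in blobs(c,(112,130,60),(125,255,255))])
print(proj(s,[450,-200,106]))
M=np.zeros((480,800,3),np.uint8)
M[:,:400]=cv2.resize(t["image"][155:275,295:395],(400,480));M[:,400:]=cv2.resize(s["image"][140:236,255:335],(400,480))
cv2.imwrite("pics/g6.png",M)
```

```text
[ 556.49664178 -259.9826312   244.65366272] [[-8.74788375e-01  4.84429545e-01  8.56242776e-03]
 [ 4.84396310e-01  8.74829841e-01 -5.74146287e-03]
 [-1.02720016e-02 -8.74956563e-04 -9.99946859e-01]] [-5.77773361e-01  2.52014870e-01  1.39395838e+00 -1.33544798e-04
  1.48531089e+00 -1.64285228e+00]
blue [([316.3, 200.4], [309, 194, 15, 13, 110]), ([235.3, 279.0], [227, 270, 17, 18, 172]), ([257.9, 288.5], [249, 279, 18, 19, 177])]
blue [([189.5, 200.7], [180, 192, 18, 17, 169]), ([188.6, 225.5], [179, 217, 18, 17, 175])]
[[317.91188817 191.13681793]]
```

View pics/g6.png

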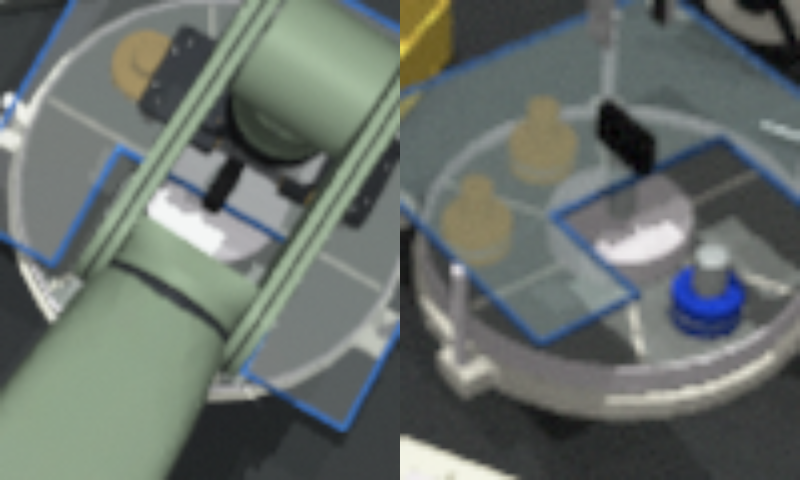

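Run:
```python
from h import *
s=grab("side"); print(onz(s,(317.6,190.4),105))
st=sensors.read_state();print(st["tool_pos"])
```

```text
[ 452.99816968 -204.58719652  105.        ]
[ 553.33603092 -257.91351776  237.91525678]
```

play_rows:
  series:
    - [[2, 0, 0, 0, 0, 0, 5], [3.4, -0.1, 0, 0, 0, 0, 5], [3, 0, 0, 0, 0, 0, 5], [2, 0, 1, 0, 0, 0, 5], [1, 0, 2, 0, 0, 0, 5], [0, 0, 3, 0, 0, 0, 5], [0, 0, 2.5, 0, 0, 0, 5], [0, 0, 1.5, 0, 0, 0, 5], [0, 0, 0, 0, 0, 0, 5], [0, 0, 0, 0, 0, 0, 5]]

```text
time: 36.95
tool_pos: [452.8, -203.3, 137.8]
orientation: [[-0.875, 0.484, -0.002], [0.484, 0.875, 0.002], [0.003, 0.0, -1.0]]
wrist_force: [0.2, -0.6, -0.0]
gripper_width: 49.6
gripper_force: 0.0
```

play_rows:
  series:
    - [[0, 0, 1.5, 0, 0, 0, 5], [0, 0, 1.5, 0, 0, 0, 5], [0, 0, 0.8, 0, 0, 0, 5], [0, 0, 0.3, 0, 0, 0, 5], [0, 0, 0, 0, 0, 0, 5], [0, 0, 0, 0, 0, 0, 2], [0, 0, 0, 0, 0, 0, 2], [0, 0, 0, 0, 0, 0, 2], [0, 0, 0, 0, 0, 0, 2], [0, 0, 0, 0, 0, 0, 2]]
  grip_force: 40

```text
time: 37.95
tool_pos: [454.2, -203.9, 98.5]
orientation: [[-0.875, 0.484, 0.001], [0.484, 0.875, -0.0], [-0.001, 0.0, -1.0]]
wrist_force: [-0.1, 0.5, 2.5]
gripper_width: 24.8
gripper_force: 40.0
```

play_rows:
  series:
    - [[0, 0, 0, 0, 0, 0, 2], [0, 0, 0, 0, 0, 0, 2]]

```text
time: 38.15
tool_pos: [454.2, -203.9, 98.5]
orientation: [[-0.875, 0.484, 0.001], [0.484, 0.875, -0.0], [-0.001, 0.0, -1.0]]
wrist_force: [-0.3, 2.0, 4.4]
gripper_width: 25.1
gripper_force: 40.0
```

play_rows:
  series:
    - [[0, 0, -0.3, 0, 0, 0, 2], [0, 0, -1, 0, 0, 0, 2], [0, 0, -2, 0, 0, 0, 2], [0, 0, -3, 0, 0, 0, 2], [0, 0, -3, 0, 0, 0, 2], [0, 0, -3, 0, 0, 0, 2], [0, 0, -2, 0, 0, 0, 2], [0.4, 1, 0, 0, 0, 0, 2], [1.1, 2.5, 0, 0, 0, 0, 2], [1.7, 4, 0, 0, 0, 0, 2]]

```text
time: 39.15
tool_pos: [460.3, -122.4, 238.4]
orientation: [[-0.873, 0.488, -0.004], [0.488, 0.873, 0.001], [0.004, -0.001, -1.0]]
wrist_force: [1.2, 0.4, -7.7]
gripper_width: 25.1
gripper_force: 40.0
```

play_rows:
  series:
    - [[1.9, 4.5, 0, 0, 0, 0, 2], [1.9, 4.5, 0, 0, 0, 0, 2], [1.9, 4.5, 0, 0, 0, 0, 2], [1.9, 4.5, 0, 0, 0, 0, 2], [1.9, 4.5, 0, 0, 0, 0, 2], [1.9, 4.5, 0, 0, 0, 0, 2], [1.9, 4.5, 0, 0, 0, 0, 2], [1.9, 4.5, 0, 0, 0, 0, 2], [1.7, 4, 0, 0, 0, 0, 2], [1.1, 2.8, 0, 0, 0, 0, 2]]

```text
time: 40.15
tool_pos: [508.8, 342.0, 237.2]
orientation: [[-0.876, 0.482, -0.006], [0.482, 0.876, -0.001], [0.005, -0.004, -1.0]]
wrist_force: [1.2, -0.5, -8.6]
gripper_width: 24.7
gripper_force: 40.0
```

play_rows:
  series:
    - [[0.6, 1.5, 0, 0, 0, 0, 2], [0.3, 0.7, 0, 0, 0, 0, 2], [0, 0, 0, 0, 0, 0, 2], [0, 0, 0, 0, 0, 0, 2]]

```text
time: 40.55
tool_pos: [514.3, 360.9, 240.2]
orientation: [[-0.874, 0.485, -0.001], [0.485, 0.874, -0.002], [0.0, -0.002, -1.0]]
wrist_force: [-0.4, 0.3, -7.3]
gripper_width: 24.9
gripper_force: 40.0
```

Run:
```python
from h import *
st=sensors.read_state();print(st["tool_pos"],st["wrist_force"])
s=grab("side")
print("blue",[b for b in blobs(s,(112,130,60),(125,255,255))])
```

```text
[514.31614905 360.8608537  240.18692973] [-0.3515949   0.29584255 -7.28177902]
blue [([233.0, 279.0], [221, 270, 23, 18, 234]), ([257.5, 285.5], [249, 276, 18, 18, 181])]
```

Run:
```python
from h import *
s=grab("side");t=grab("top")
M=np.zeros((480,800,3),np.uint8)
M[:,:400]=cv2.resize(t["image"][155:275,130:230],(400,480));M[:,400:]=cv2.resize(s["image"][235:331,200:280],(400,480))
cv2.imwrite("pics/g7.png",M)
print(onz(s,(257.5,285.5),66),onz(s,(257.9,288.5),66))
print([b for b in blobs(t,(112,130,60),(125,255,255))],[b for b in blobs(s,(112,130,60),(125,255,255))])
```

```text
[476.74444941 274.64231839  66.        ] [470.2685948  284.38167622  66.        ]
[([189.5, 200.8], [180, 192, 18, 17, 170]), ([192.1, 223.5], [183, 215, 18, 17, 175])] [([232.9, 279.0], [221, 269, 23, 19, 241]), ([257.7, 285.5], [249, 276, 18, 18, 180])]
```

View pics/g7.png

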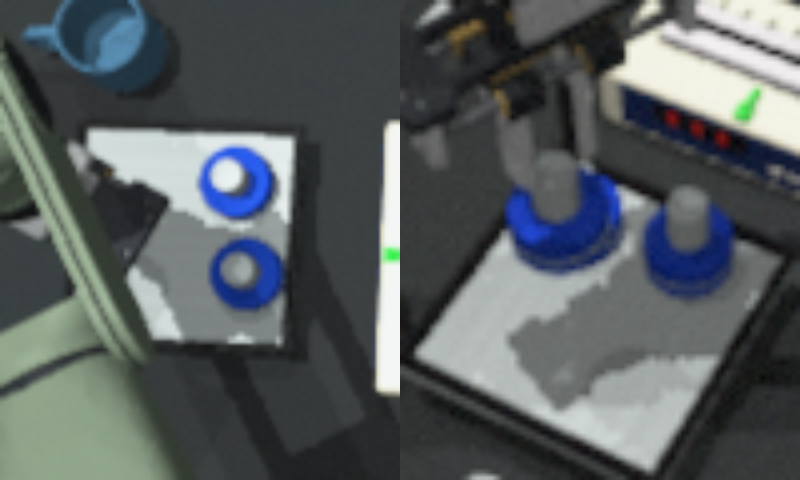

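play_rows:
  series:
    - [[0, 0, 1, 0, 0, 0, 2], [0, 0, 2, 0, 0, 0, 2], [0, 0, 2.5, 0, 0, 0, 2], [0, 0, 2.5, 0, 0, 0, 2], [0, 0, 2, 0, 0, 0, 2], [0, 0, 1.2, 0, 0, 0, 2], [0, 0, 0.8, 0, 0, 0, 2], [0, 0, 0.5, 0, 0, 0, 2], [0, 0, 0.1, 0, 0, 0, 2], [0, 0, 0, 0, 0, 0, 2]]

```text
time: 41.7
tool_pos: [515.3, 362.9, 115.9]
orientation: [[-0.875, 0.484, 0.002], [0.484, 0.875, 0.001], [-0.001, 0.001, -1.0]]
wrist_force: [-0.2, 0.2, -7.5]
gripper_width: 25.1
gripper_force: 40.0
```

play_rows:
  series:
    - [[0, 0, 0.1, 0, 0, 0, 2], [0, 0, 0, 0, 0, 0, 2]]

```text
time: 41.9
tool_pos: [515.1, 362.8, 114.7]
orientation: [[-0.875, 0.484, 0.001], [0.484, 0.875, 0.001], [-0.001, 0.001, -1.0]]
wrist_force: [-0.0, -0.5, -8.1]
gripper_width: 25.0
gripper_force: 40.0
```

play_rows:
  series:
    - [[0, 0, 0.2, 0, 0, 0, 2], [0, 0, 0.2, 0, 0, 0, 2], [0, 0, 0, 0, 0, 0, 2]]

```text
time: 42.2
tool_pos: [514.2, 362.3, 109.4]
orientation: [[-0.875, 0.484, -0.001], [0.484, 0.875, -0.001], [0.001, -0.001, -1.0]]
wrist_force: [-0.2, -0.2, -8.8]
gripper_width: 25.0
gripper_force: 40.0
```

play_rows:
  series:
    - [[0, 0, 0.1, 0, 0, 0, 2], [0, 0, 0, 0, 0, 0, 2]]

```text
time: 42.4
tool_pos: [514.6, 362.5, 108.9]
orientation: [[-0.875, 0.484, -0.0], [0.484, 0.875, -0.0], [0.0, -0.0, -1.0]]
wrist_force: [0.1, -0.7, -7.5]
gripper_width: 24.9
gripper_force: 40.0
```

play_rows:
  series:
    - [[0, 0, 0.1, 0, 0, 0, 2], [0, 0, 0, 0, 0, 0, 2]]

```text
time: 42.6
tool_pos: [514.7, 362.6, 108.7]
orientation: [[-0.875, 0.484, 0.0], [0.484, 0.875, 0.0], [-0.0, 0.0, -1.0]]
wrist_force: [-1.4, 0.1, -4.6]
gripper_width: 25.1
gripper_force: 40.0
```

play_rows:
  series:
    - [[0, 0, 0.1, 0, 0, 0, 2], [0, 0, 0, 0, 0, 0, 5], [0, 0, 0, 0, 0, 0, 5], [0, 0, 0, 0, 0, 0, 5], [0, 0, 0, 0, 0, 0, 5], [0, 0, -0.5, 0, 0, 0, 5], [0, 0, -2, 0, 0, 0, 5], [0, 0, -3, 0, 0, 0, 5], [0, 0, -4, 0, 0, 0, 5], [0, 0, -3, 0, 0, 0, 5]]

```text
time: 43.6
tool_pos: [515.3, 362.9, 234.8]
orientation: [[-0.875, 0.484, 0.003], [0.484, 0.875, 0.001], [-0.002, 0.002, -1.0]]
wrist_force: [1.0, -0.3, 0.5]
gripper_width: 50.1
gripper_force: 0.0
```

play_rows:
  series:
    - [[0, 0, 0, 0, 0, 7, 5], [0, 0, 0, 0, 0, 8, 5], [0, 0, 0, 0, 0, 8, 5], [0, 0, 0, 0, 0, 8, 5], [0, 0, 0, 0, 0, 8, 5], [0, 0, 0, 0, 0, 8, 5], [0, 0, 0, 0, 0, 8, 5], [0, 0, 0, 0, 0, 6, 5], [0, 0, 0, 0, 0, 0, 5]]

```text
time: 44.5
tool_pos: [514.8, 362.6, 232.4]
orientation: [[-0.001, 1.0, 0.001], [1.0, 0.001, 0.0], [0.0, 0.001, -1.0]]
wrist_force: [0.3, -0.5, 0.3]
gripper_width: 49.9
gripper_force: 0.0
```

Run:
```python
from h import *
np.set_printoptions(precision=2,suppress=True)
st=sensors.read_state();print(st["tool_pos"],st["orientation"])
s=grab("side");t=grab("top")
for c in(s,t):
    print("blue",[b for b in blobs(c,(112,130,60),(125,255,255))]); print("green",blobs(c,(45,120,60),(80,255,255),4)); print("red",[b for b in blobs(c,(0,150,90),(8,255,255)) if 200<b[0][0]<300 and 200<b[0][1]<280])
M=np.zeros((480,800,3),np.uint8)
M[:,:400]=cv2.resize(t["image"][175:271,205:285],(400,480),interpolation=cv2.INTER_CUBIC);M[:,400:]=cv2.resize(s["image"][225:321,215:295],(400,480),interpolation=cv2.INTER_CUBIC)
cv2.imwrite("pics/g8.png",M)
# indicator box: cream contour in top view
h=cv2.cvtColor(t["image"],cv2.COLOR_BGR2HSV); m=np.zeros(h.shape[:2],np.uint8); m[178:262,218:268]=cv2.inRange(h[178:262,218:268],np.array((0,0,170)),np.array((40,90,255)))
m=cv2.morphologyEx(m,cv2.MORPH_CLOSE,np.ones((9,9))); cs,_=cv2.findContours(m,0,2); c=max(cs,key=cv2.contourArea)
b=cv2.boxPoints(cv2.minAreaRect(c)); w=np.array([onz(t,p,60) for p in b]); print(b,w,w.mean(0),[np.linalg.norm(w[i]-w[i-1]) for i in range(4)],np.diff(w,axis=0))
```

```text
[514.83 362.62 232.38] [[-0.  1.  0.]
 [ 1.  0.  0.]
 [ 0.  0. -1.]]
blue [([269.0, 90.5], [269, 86, 1, 10, 10]), ([234.9, 279.8], [227, 271, 17, 17, 160]), ([257.6, 285.4], [249, 276, 18, 18, 179]), ([234.3, 304.0], [225, 294, 19, 19, 188])]
green [([268.8, 256.2], [267, 253, 5, 6, 12])]
red [([287.3, 246.1], [284, 241, 7, 12, 62])]
blue [([189.6, 200.8], [180, 192, 18, 17, 167]), ([165.3, 213.2], [155, 204, 18, 18, 157]), ([192.1, 223.5], [183, 215, 18, 17, 175])]
green [([228.0, 218.2], [226, 217, 6, 3, 12])]
red [([241.0, 232.3], [237, 229, 9, 7, 49])]
[[223.46 252.71]
 [225.53 184.62]
 [260.92 185.69]
 [258.86 253.78]] [[384.21 159.86  60.  ]
 [613.78 157.43  60.  ]
 [610.66  37.77  60.  ]
 [381.17  42.13  60.  ]] [497.45  99.3   60.  ] [np.float64(117.77422285299282), np.float64(229.58516245494926), np.float64(119.69777477260399), np.float64(229.53508715884206)] [[ 229.57   -2.43    0.  ]
 [  -3.12 -119.66    0.  ]
 [-229.49    4.35    0.  ]]
```

View pics/g8.png

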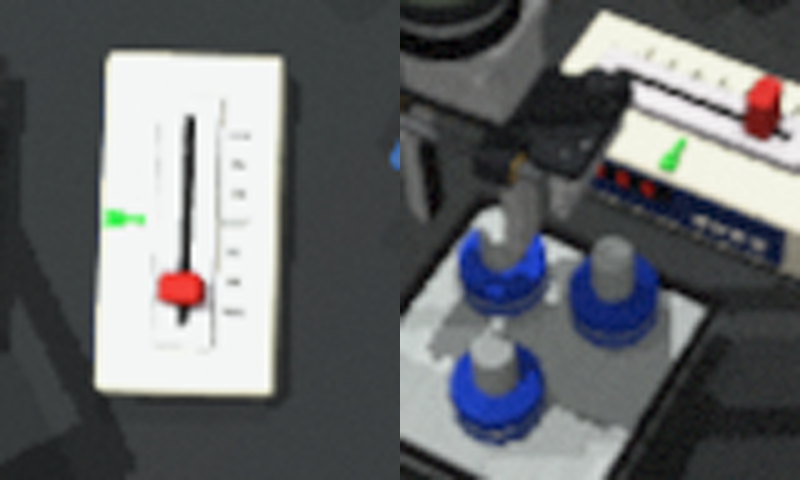

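Run:
```python
from h import *
np.set_printoptions(precision=2,suppress=True)
s=grab("side");t=grab("top")
def wc(c,x0,x1,y0,y1,ch):
    im=c["image"].astype(float); o=[k for k in range(3) if k!=ch]
    g=np.clip(im[...,ch]-im[...,o].max(2)-25,0,None)[y0:y1,x0:x1]; Y,X=np.mgrid[y0:y1,x0:x1]
    print(g.sum(1).round(0)); return (X*g).sum()/g.sum(),(Y*g).sum()/g.sum()
a=wc(t,220,236,211,226,1); b=wc(s,258,280,246,266,1)
print(a,b,tri(t,a,s,b),onz(t,a,63),onz(s,b,63))
r=wc(t,230,252,222,242,2); print("red",r,onz(t,r,110))
```

```text
[  0.   0.   0.   0.   0.   0. 349. 860. 748. 137.   0.   0.   0.   0.
   0.]
[  0.   0.   0.   0.   0.   0.  16. 149. 181. 212. 317. 363. 272.   0.
   0.   0.   0.   0.   0.   0.]
(np.float64(228.49904489016237), np.float64(218.32139446036294)) (np.float64(268.92450331125826), np.float64(255.882119205298)) (array([498.75, 144.97,  61.52]), np.float64(0.773218316389664)) [498.97 144.92  63.  ] [497.85 145.94  63.  ]
[   0.    0.    0.    0.    0.    0.    0.  369. 1162. 1308. 1316. 1306.
 1223.  640.   18.    0.    0.    0.    0.    0.]
red (np.float64(240.63892672296376), np.float64(232.13688368292017)) [448.96  99.44 110.  ]
```

play_rows:
  series:
    - [[-2, -0.5, 0, 0, 0, 0.85, 5], [-4, -1, 0, 0, 0, 0, 5], [-4.4, -1.1, 0, 0, 0, 0, 5], [-4.4, -1.1, 0, 0, 0, 0, 5], [-4.4, -1.1, 0, 0, 0, 0, 5], [-4.2, -1, 0, 0, 0, 0, 5], [-2, -0.5, 0, 0, 0, 0, 5], [-1, -0.2, 0, 0, 0, 0, 5], [0, 0, 0, 0, 0, 0, 5], [0, 0, 0, 0, 0, 0, 5]]

```text
time: 45.7
tool_pos: [446.5, 100.0, 232.2]
orientation: [[0.014, 1.0, 0.001], [1.0, -0.014, 0.001], [0.001, 0.001, -1.0]]
wrist_force: [0.5, -0.4, -0.5]
gripper_width: 50.1
gripper_force: 0.0
```

play_rows:
  series:
    - [[0, 0, 2, 0, 0, 0, 5], [0, 0, 3, 0, 0, 0, 5], [0, 0, 3, 0, 0, 0, 5], [0, 0, 2, 0, 0, 0, 5], [0, 0, 1, 0, 0, 0, 5], [0, 0, 0, 0, 0, 0, 5], [0, 0, 0, 0, 0, 0, 5]]

```text
time: 46.4
tool_pos: [447.0, 100.0, 122.7]
orientation: [[0.013, 1.0, 0.001], [1.0, -0.013, 0.0], [0.0, 0.001, -1.0]]
wrist_force: [-0.2, 0.0, -0.4]
gripper_width: 50.4
gripper_force: 0.0
```

play_rows:
  series:
    - [[-0.1, 0.2, 0.8, 0, 0, 0, 5], [0, 0, 0.8, 0, 0, 0, 5], [0, 0, 0.5, 0, 0, 0, 5], [0, 0, 0.2, 0, 0, 0, 5], [0, 0, 0, 0, 0, 0, 5], [0, 0, 0, 0, 0, 0, 1.5], [0, 0, 0, 0, 0, 0, 1.5], [0, 0, 0, 0, 0, 0, 1.5], [0, 0, 0, 0, 0, 0, 1.5], [0, 0, 0, 0, 0, 0, 1.5]]
  grip_force: 12

```text
time: 47.4
tool_pos: [448.1, 98.4, 99.1]
orientation: [[0.014, 1.0, -0.0], [1.0, -0.014, -0.0], [-0.0, -0.0, -1.0]]
wrist_force: [-0.4, -0.2, 1.3]
gripper_width: 19.9
gripper_force: 12.0
```

play_rows:
  series:
    - [[0, 0, 0, 0, 0, 0, 1.5], [0, 0, 0, 0, 0, 0, 1.5], [0, 0, 0, 0, 0, 0, 1.5]]

```text
time: 47.7
tool_pos: [448.1, 98.4, 99.1]
orientation: [[0.014, 1.0, -0.0], [1.0, -0.014, -0.0], [-0.0, -0.0, -1.0]]
wrist_force: [-1.5, -0.0, 3.4]
gripper_width: 20.0
gripper_force: 12.0
```

play_rows:
  series:
    - [[0, 0.4, 0, 0, 0, 0, 1.5], [0, 0.7, 0, 0, 0, 0, 1.5], [0, 0.8, 0, 0, 0, 0, 1.5], [0, 0.8, 0, 0, 0, 0, 1.5], [0, 0.8, 0, 0, 0, 0, 1.5], [0, 0.7, 0, 0, 0, 0, 1.5], [0, 0.5, 0, 0, 0, 0, 1.5], [0, 0.23, 0, 0, 0, 0, 1.5], [0, 0, 0, 0, 0, 0, 1.5], [0, 0, 0, 0, 0, 0, 1.5]]

```text
time: 48.7
tool_pos: [498.4, 97.4, 99.1]
orientation: [[0.014, 1.0, 0.002], [1.0, -0.014, -0.0], [-0.0, 0.002, -1.0]]
wrist_force: [1.1, -0.9, 1.1]
gripper_width: 20.1
gripper_force: 12.0
```

play_rows:
  series:
    - [[0, 0, 0, 0, 0, 0, 1.5], [0, 0, 0, 0, 0, 0, 1.5]]

```text
time: 48.9
tool_pos: [497.8, 97.5, 99.1]
orientation: [[0.014, 1.0, 0.001], [1.0, -0.014, -0.0], [-0.0, 0.001, -1.0]]
wrist_force: [1.5, -3.0, 2.7]
gripper_width: 20.2
gripper_force: 12.0
```

Release, rise, back off and check.

play_rows:
  series:
    - [[0, 0, 0, 0, 0, 0, 4], [0, 0, 0, 0, 0, 0, 5], [0, 0, 0, 0, 0, 0, 5], [0, 0, 0, 0, 0, 0, 5], [0, 0, -0.5, 0, 0, 0, 5], [0, 0, -2, 0, 0, 0, 5], [0, 0, -4, 0, 0, 0, 5], [0, 0, -5, 0, 0, 0, 5], [0, 0, -3, 0, 0, 0, 5], [0, 0, 0, 0, 0, 0, 5]]

```text
time: 49.9
tool_pos: [501.2, 97.9, 250.5]
orientation: [[0.014, 1.0, 0.012], [1.0, -0.014, 0.001], [0.001, 0.012, -1.0]]
wrist_force: [0.1, -0.3, 1.1]
gripper_width: 50.1
gripper_force: 0.0
```

play_rows:
  series:
    - [[-4.5, -1, 0, 0, 0, 0, 5], [-4.5, -1, 0, 0, 0, 0, 5], [-4.5, -1, 0, 0, 0, 0, 5], [-4.5, -1, 0, 0, 0, 0, 5], [-4.5, -1, 0, 0, 0, 0, 5], [-4.5, -1, 0, 0, 0, 0, 5], [-4.5, -1, 0, 0, 0, 0, 5], [-4.5, -1, 0, 0, 0, 0, 5], [0, 0, 0, 0, 0, 0, 5]]

```text
time: 50.8
tool_pos: [410.2, -265.4, 242.7]
orientation: [[0.021, 1.0, -0.002], [1.0, -0.021, -0.0], [-0.0, -0.002, -1.0]]
wrist_force: [0.7, 1.1, -0.5]
gripper_width: 49.9
gripper_force: 0.0
```

Run:
```python
from h import *
np.set_printoptions(precision=2,suppress=True)
s=grab("side");t=grab("top")
def wc(c,x0,x1,y0,y1,ch):
    im=c["image"].astype(float); o=[k for k in range(3) if k!=ch]
    g=np.clip(im[...,ch]-im[...,o].max(2)-25,0,None)[y0:y1,x0:x1]; Y,X=np.mgrid[y0:y1,x0:x1]
    return (X*g).sum()/g.sum(),(Y*g).sum()/g.sum()
a=wc(t,220,236,211,226,1);r=wc(t,232,252,205,230,2); print("green",onz(t,a,63),"red",onz(t,r,110))
im=t["image"][150:270,140:400]; cv2.imwrite("pics/end.png",np.vstack([cv2.resize(im,(800,369)),cv2.resize(s["image"][135:325,180:540],(436,230)).__class__ and cv2.copyMakeBorder(cv2.resize(s["image"][135:325,180:540],(436,230)),0,0,0,364,0)]))
```

```text
green [498.96 144.94  63.  ] red [499.72  98.7  110.  ]
```

View pics/end.png

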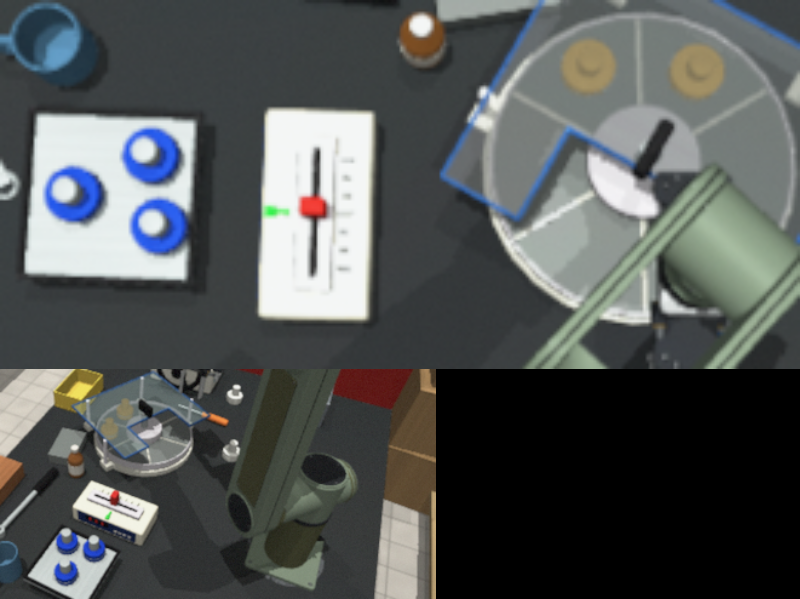

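Run:
```python
from h import *
from scipy.optimize import brentq
np.set_printoptions(precision=2,suppress=True)
t=grab("top"); im=t["image"].astype(int)
g=(im[...,2]-im[...,:2].max(2))[212:226,237:246]; print(g.sum(1)); print(g.max(1))
g2=(im[...,2]-im[...,:2].max(2))[212:226,239:244]
print("mean profile rows 212..225",g2.mean(1))
for x in(496,497,498,499): print(x,proj(t,[[x+10,98,114.5],[x-10,98,114.5],[x-10,98,74.5]])[:,1])
print("mark 496.5,498.5 at y145",proj(t,[[496,145,63],[498,145,63],[500,145,63]])[:,1])
```

```text
[ -12  210 1054 1447 1468 1473 1479 1243  350   68  -14  -16  -18  -16]
[  0  67 158 186 183 182 183 159  65  23   2  -1  -1   1]
mean profile rows 212..225 [ -1.   34.8 152.  182.6 179.8 179.  179.8 157.   46.8  10.2  -1.6  -2.2
  -2.   -1.8]
496 [214.54 220.65 221.89]
497 [214.24 220.35 221.59]
498 [213.93 220.04 221.29]
499 [213.63 219.74 221.  ]
mark 496.5,498.5 at y145 [219.2  218.61 218.01]
```

```bash
python3 -c "
from plant import workorder
print(workorder.hand_in())"
```

```text
the job is handed in; nothing more can be done
None
```

The job is done and handed in; `hand_in()` returned no verdict. All three blue weights stand upright on the plate, both brass weights are in the carousel, and the red slider is level with the green mark to about 1 mm by the top camera. One blue weight was knocked about 13 mm aside during the run but stayed upright on the plate, so I left it where it was.

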